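# Take the squeeze-and-turn safety cap off a chemical jar

### The job

Take the safety cap off the amber jar: squeeze both red side tabs in, keep them squeezed while you turn the cap anticlockwise (seen from above) until you feel it come up against its stop, ease it back a touch, lift it straight off and set it down upright, rim down, in the round steel dish. How far it turns differs from jar to jar, so go by feel: never force the cap against the jar, neither in turning nor in lifting. Leave the bottles standing where they are.

Things in the scene. Friction and masses are not known exactly. Their poses are not given: they have to be found in the camera images.
- jar: amber jar, 66 mm across, with a paper label, held fast in a round grey holder 80 mm across: it cannot move. Origin: on its axis at bench level; z up. Shoulder at z = 74 mm. Four small teeth on the shoulder, in pairs at +y and -y, up to z = 83.5 mm and 26.8 to 31.8 mm from the axis, block the feet of the cap's tabs in both turning directions unless the tabs are pushed in.
- jar_mouth (a point): centre of the jar's open neck (32 mm across) at its top, 104.5 mm above the bench, inside the cap when closed. Lugs round the neck hold the cap down until it is turned anticlockwise by 45 to 80 degrees, differing from jar to jar, against a hard stop. It lifts off only within 10 degrees of the stop; ease back about 4 degrees to unload it. It must rise 30 mm to clear the neck.
- cap: white round safety cap, 47 mm across, 34 mm high, 60 to 100 g, red tabs on its +y and -y sides. Origin: centre of its open rim (underside); z up. Closed, it sits 75.5 mm above the jar's origin, axes parallel to the jar's, with about 1 mm of play. A turning moment above about 0.1 N m or a lifting force above about 12 N means that it is blocked.
- cap_top (a point): centre of the cap's flat top, 34 mm above the cap's origin.
- tab_a (a joint): red tab on the cap's +y side: 0 = out, 0.004 m = fully in (hard stop); spring, 4 N at first, 8.5 N fully in; at least 3 mm is needed. Flat upright face 20 mm wide, z = 10 to 33 mm of the cap, 29 mm from the axis when out (58 mm over both), 25 mm when in. A foot below it reaches down to z = 1 mm. Keep finger tips above z = 9 mm of the cap, to pass over the jar's teeth.
- tab_b (a joint): the same for the red tab on the cap's -y side.
- dish: round steel dish, fixed on the bench, 96 mm across the rim and 12 mm high, its flat floor 78 mm across. Origin: centre of its underside; the floor is at z = 3 mm.
- blank_1: white bottle with a white cap, 58 mm across, 126 mm high, a bystander. Origin: centre of its base.
- amber_2: brown bottle with a black cap, 52 mm across, 114 mm high, a bystander. Origin: centre of its base.
- std_1: white bottle with a red cap, 48 mm across, 106 mm high, a bystander. Origin: centre of its base.
- sample_1: small white bottle with a white cap, 38 mm across, 76 mm high, a bystander. Origin: centre of its base.
There are look-alikes about, which are no part of the job. What is shaped like the dish but brown is not meant.

How it is judged:
By the outcome, as a careful person would: the job done as asked, in the order asked, and still so for the second after the job is handed in, with the robot touching nothing.
It also fails if it takes over 67 s, if anything falls off the work surface, if the arm or the gripper's body presses on something with over 40 N, if the wrist force passes 120 N, or if a joint passes its speed limit or range.

### The arm

A 6-joint arm with a two-finger parallel gripper is mounted at the origin on the work surface; the furniture and walls round the work are solid. World frame = base frame: x ahead of the robot, y to its left, z up, the work surface at z = 0. Lengths are in m, angles in rad, forces in N, time in s.
With the tool pointing down it reaches from about 0.35 to 0.975 m from the base axis. Payload 4.9 kg.
Tool frame: the origin (TCP) lies midway between the tips of the shut fingers; the grasp point (between the pads) lies 19 mm behind it (manip.pinch_z is the x of the grasp point in the tool frame, in m); x points along the fingers, y is the direction in which the jaws open and shut, and the axes are right-handed (so a half turn about x gives the same grasp; the last joint's range is limited). The gripper opens to 85 mm and grips with 20 to 120 N. Pads are 22 mm wide; open, the fingers measure 114 mm over their backs; the gripper's body (76 mm by 85 mm) begins 54 mm behind the grasp point. The pads swing forward as they close: fully open they stand 13 mm farther back than shut.
Start: joints at [1.095, 0.053, 1.613, -0, 1.476, -0.119], TCP at [0.218, 0.586, 0.231] pointing down, gripper open.
Joint ranges: [-3.01, 3.01], [-1.01, 2.22], [0.06, 2.58], [-1.02, 4.17], [0.09, 2.62], [-3.14, 3.14]. Speed limits (rad/s): [2.57, 2.57, 3.14, 3.14, 3.14, 3.14].

### API

Orientations are given as a unit quaternion [w, x, y, z].
In Python, from plant import sensors, cams, workorder, manip gives the robot as it stands.
- The arm moves only by the tool drive_tool, never from a script. Its argument "series" is a list of rows, each an object of numbers: "x", "y", "z": the shift along the tool's x, y, z in units of 25 mm (1.0 is 25 mm); "ax", "ay", "az": the turn, a rotation vector about the tool's x, y, z in units of 5 degrees (1.0 is 5 degrees). A call has 1 to 5 rows; each row is the pose to reach, as a shift and turn from the pose commanded when the call began, along the tool's axes at that moment; what a row does not reach only later rows make up. A row lasts 1/12 s, in which the tool goes at most 41.7 mm and 7.16 degrees, less where a joint would pass 70% of its speed; a pose out of reach is approached as far as the arm can. A call with a gripper value outside its range is refused whole. "hand" is the opening, from 0 (shut) to 1 (fully open), set as the call begins (left out, the last holds). The fingers move at their own pace and stop on an object; the grip force is fixed at half the most. Time passes only in rows, so rows that repeat a pose let the fingers close. It gives the time, the measured TCP pose, the force and the opening at its end, in the units of the state.
- sensors.state(): the state, without advancing time (a new reading comes with each control period).
- cams.grab_frame(name): name is "side" or "top"; returns a dict with "img" (384x512x3 uint8, blue, green, red), "camera_matrix" (3x3 intrinsics, pixels), "k1" (the pictures are not rectified: a ray, as slopes to the right and down, at radius r is drawn at 1 + k1 r^2 times it, then the intrinsics apply), "cam_to_world" (4x4, takes a point from camera to world coordinates). Camera axes: x right, y down, z forward; pixel columns grow to the right and rows downward; lengths in m; the calibration is good to about 2 mm. A picture is of the moment at which its call begins. There is no depth.
- workorder.job_done(): hands the job in, once; it reports no verdict.
The state is a dict: "time": time; "joint_pos": joint angles; "joint_vel": joint speeds; "joint_efforts": joint torques, N m; "tool_pos": TCP position; "tool_rot": TCP orientation; "contact_force": force on the tool from outside, world axes, zero at the start; "ft_torque": the same for the moment, N m; "gripper_width": opening from 0.0 (shut) to 1.0 (fully open).
Only numpy, scipy, OpenCV 4.12 (cv2) and the standard library are available. Lean on these libraries where they do the work, as an engineer would, in place of code of your own. Each camera call takes 0.05 s, during which the arm holds its last target.

## Working session

There is one attempt and no reset: what is moved stays moved. The work goes in short steps, Python scripts to look and compute and a tool call to move; the robot and the scene stay as the last step left them, time stands still between calls to the robot, and variables do not carry over. Pictures are saved under pics/ and viewed, and the job is handed in when it is done.

Besides the shell and the picture viewer there is one more tool, called by a JSON object that holds its "method" and its "body". drive_tool: Moves the arm, as the interface text tells. Its arguments: {"type":"object","properties":{"series":{"type":"array","items":{"type":"object","properties":{"x":{"type":"number"},"y":{"type":"number"},"z":{"type":"number"},"ax":{"type":"number"},"ay":{"type":"number"},"az":{"type":"number"}}}},"hand":{"type":"number"}},"required":["series"]}

```bash
ls; mkdir -p pics
cat > h.py <<'E'
import numpy as np, cv2
from plant import sensors, cams, workorder, manip
def save(n,f):
    d=cams.grab_frame(n); cv2.imwrite(f,d['img']); 
    import pickle; pickle.dump(d,open(f+'.pkl','wb')); return d
def ld(f):
    import pickle; return pickle.load(open(f+'.pkl','rb'))
def ray(d,u,v):
    K=d['camera_matrix'];k=d['k1']
    p=cv2.undistortPoints(np.array([[[u,v]]],float),K,np.array([k,0,0,0.]))[0,0]
    T=d['cam_to_world']; return T[:3,3], T[:3,:3]@np.array([p[0],p[1],1])
def onz(d,u,v,z):
    o,r=ray(d,u,v); return o+r*(z-o[2])/r[2]
def proj(d,P):
    T=np.linalg.inv(d['cam_to_world']);P=np.atleast_2d(np.array(P,float))
    q,_=cv2.projectPoints(P,cv2.Rodrigues(T[:3,:3])[0],T[:3,3],np.array(d['camera_matrix'],float),np.array([d['k1'],0,0,0.])); return q[:,0]
E
python3 - <<'E'
from h import *
for n in('side','top'):
    d=save(n,f'pics/{n}0.png'); print(n,d['k1'],d['cam_to_world'].round(3).tolist(),d['camera_matrix'].tolist())
print(sensors.state(),manip.pinch_z)
E
```

```text
pics
side -0.024254148500004426 [[-0.524, -0.731, 0.438, -0.025], [-0.852, 0.441, -0.283, -0.108], [0.014, -0.521, -0.853, 0.976], [0.0, 0.0, 0.0, 1.0]] [[403.69082545589714, 0.0, 259.1354545948626], [0.0, 403.69082545589714, 189.51376280704577], [0.0, 0.0, 1.0]]
top -0.11779806291410369 [[0.018, -0.992, 0.124, 0.28], [-1.0, -0.018, -0.003, -0.382], [0.005, -0.124, -0.992, 1.001], [0.0, 0.0, 0.0, 1.0]] [[385.25956715165756, 0.0, 254.2627296257212], [0.0, 385.25956715165756, 194.36264103246006], [0.0, 0.0, 1.0]]
{'time': 0.1, 'joint_pos': array([ 1.09500349e+00,  5.32966725e-02,  1.61416808e+00, -2.35706999e-05,
        1.47601584e+00, -1.19026481e-01]), 'joint_vel': array([-0.0019421 , -0.00156865, -0.00211318, -0.00013954,  0.00156952,
        0.00031836]), 'joint_efforts': array([ 4.98746540e-04, -3.94898951e+01, -3.71365285e+01, -1.28143993e-04,
        3.86243555e-03,  7.04469443e-06]), 'tool_pos': array([0.21803551, 0.58512301, 0.23017555]), 'tool_rot': array([ 0.69569847,  0.12482661,  0.69607382, -0.12610784]), 'contact_force': array([ 0.43644544, -0.10073472, -0.53697934]), 'ft_torque': array([ 0.01992797, -0.0154221 ,  0.06834004]), 'gripper_width': 0.9996310901635685} -0.0187
```

View pics/side0.png

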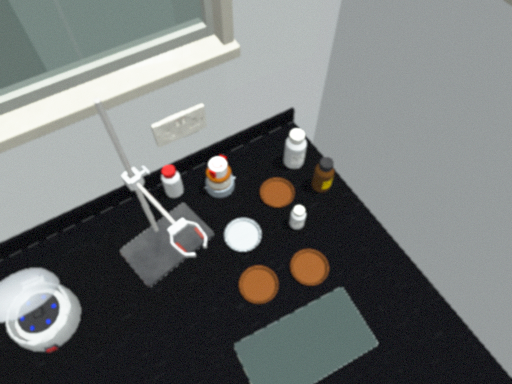

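View pics/top0.png

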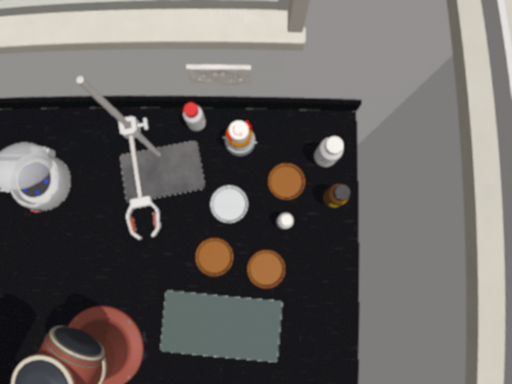

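Run:
```python
import cv2
a=cv2.imread('pics/side0.png')[130:290,110:350]; b=cv2.imread('pics/top0.png')[60:300,70:370]
cv2.imwrite('pics/s0z.png',cv2.resize(a,None,fx=3.3,fy=3.3,interpolation=cv2.INTER_CUBIC))
cv2.imwrite('pics/t0z.png',cv2.resize(b,None,fx=2.5,fy=2.5,interpolation=cv2.INTER_CUBIC))
a=cv2.imread('pics/side0.png')[145:205,190:250]; b=cv2.imread('pics/top0.png')[108:168,210:270]
cv2.imwrite('pics/cap0.png',cv2.hconcat([cv2.resize(x,(390,390),interpolation=cv2.INTER_CUBIC) for x in (a,b)]))
```

```text
(no output)
```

View pics/s0z.png

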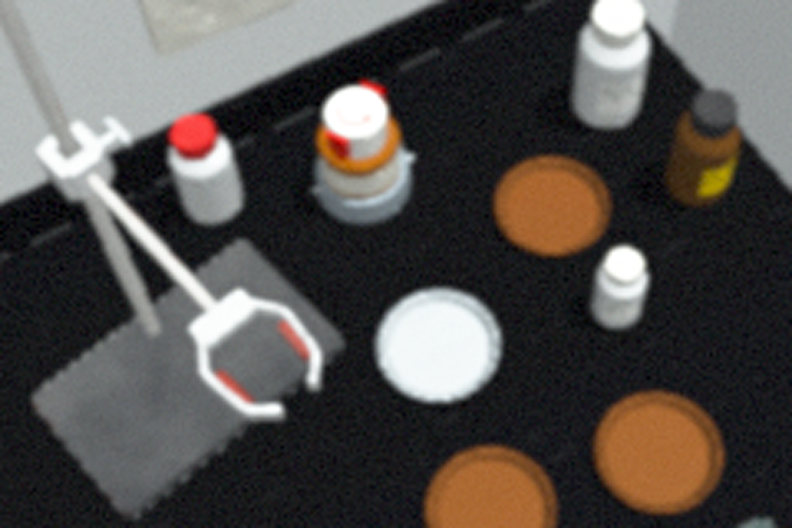

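View pics/t0z.png

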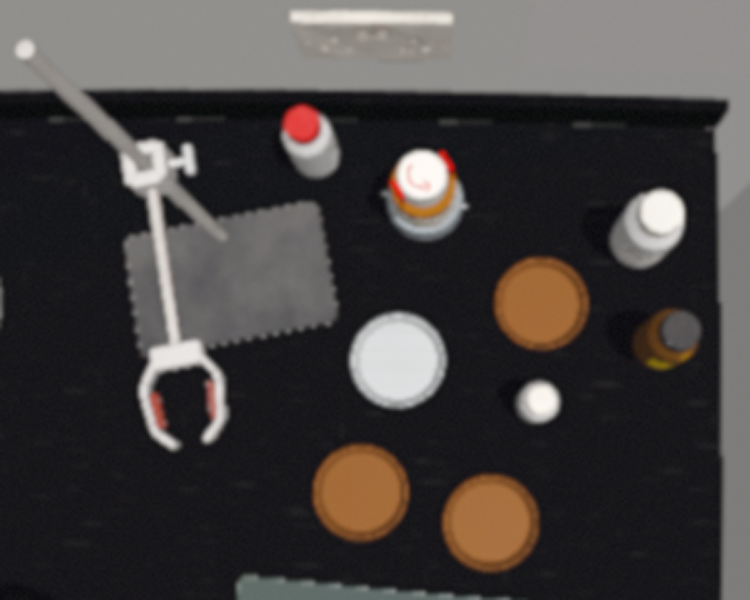

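View pics/cap0.png

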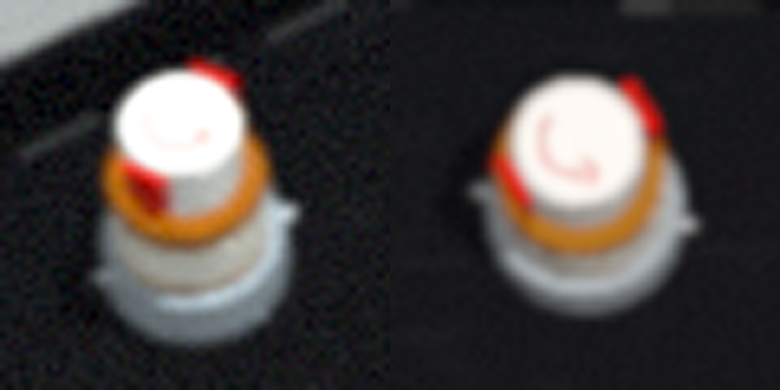

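Run:
```python
from h import *
S,T=ld('pics/side0.png'),ld('pics/top0.png')
from scipy.ndimage import label,center_of_mass
def tri(a,b):
    o1,r1=ray(S,*a);o2,r2=ray(T,*b); r1/=np.linalg.norm(r1);r2/=np.linalg.norm(r2)
    A=np.array([r1,-r2]).T; s,t=np.linalg.lstsq(A,o2-o1,rcond=None)[0]
    p,q=o1+s*r1,o2+t*r2; return ((p+q)/2).round(4),np.linalg.norm(p-q).round(4)
for n,d,(u0,v0) in(('S',S,(190,145)),('T',T,(210,108))):
    im=d['img'].astype(int)[v0:v0+60,u0:u0+60]
    B,G,R=im[...,0],im[...,1],im[...,2]
    red=(R>110)&(G<70)&(B<70)
    L,k=label(red)
    for i in range(1,k+1):
        m=L==i
        if m.sum()>4: c=center_of_mass(m); print(n,'red',m.sum(),c[1]+u0,c[0]+v0)
    w=(im.min(2)>228)
    L,k=label(w)
    for i in range(1,k+1):
        if (L==i).sum()>40:
            c=center_of_mass(L==i); ys,xs=np.where(L==i); print(n,'white',(L==i).sum(),c[1]+u0,c[0]+v0,xs.min()+u0,xs.max()+u0,ys.min()+v0,ys.max()+v0)
    c=(217.7,163.5) if n=='S' else (238.9,129.2)
    print(n,onz(d,*c,.1095))
print('cap',tri((217.7,163.5),(238.9,129.2)))
# dish
for n,d,(u0,v0,u1,v1) in(('S',S,(220,210,270,255)),('T',T,(205,180,252,226))):
    im=d['img'].astype(int)[v0:v1,u0:u1]
    m=(im.min(2)>100).astype(np.uint8)
    cs,_=cv2.findContours(m,cv2.RETR_EXTERNAL,cv2.CHAIN_APPROX_NONE)
    c=max(cs,key=len); e=cv2.fitEllipse(c.astype(np.float32)+np.float32([[u0,v0]])); print('dish',n,e,onz(d,*e[0],.012))
# stand
f=lambda s,t:(110+s[0]/3.3,130+s[1]/3.3, 70+t[0]/2.5,60+t[1]/2.5)
for nm,s,t in(('claw hub',(222,315),(175,355)),('boss',(72,162),(145,165)),('tip1',(318,385),(210,435)),('tip2',(280,412),(175,443)),('rodbase',(150,330),(222,237))):
    a=f(s,t); print(nm,tri(a[:2],a[2:]))
s=f((0,0),(25,48)); print('rodtop ray', [onz(T,*s[2:],z).round(3).tolist() for z in(.3,.5,.7)])
for nm,t,z in(('red top',(301,123),.106),('white',(660,213),.126),('amber',(682,330),.114),('small',(541,401),.076),('backwall',(400,118),0.0)):
    s=f((0,0),t); print(nm,onz(T,*s[2:],z).round(3))
```

```text
S red 12 223.0 155.66666666666666
S red 27 212.0 174.07407407407408
S white 213 217.33333333333334 163.78403755868544 209 226 157 171
S [ 0.54321549 -0.34422598  0.1095    ]
T red 24 248.75 124.20833333333333
T red 17 227.64705882352942 134.8235294117647
T white 201 238.77114427860695 129.318407960199 230 247 122 138
T [ 0.54775277 -0.34474605  0.1095    ]
cap (array([ 0.5491, -0.3454,  0.1021]), np.float64(0.0025))
dish S ((242.42324829101562, 234.17872619628906), (33.81487274169922, 37.30342102050781), 85.02620697021484) [ 0.37523609 -0.31833786  0.012     ]
dish T ((228.7452392578125, 203.6414031982422), (37.39156723022461, 38.15673828125), 70.35491943359375) [ 0.37825712 -0.3191299   0.012     ]
claw hub (array([ 0.3526, -0.1632,  0.2652]), np.float64(0.0014))
boss (array([ 0.506 , -0.128 ,  0.2578]), np.float64(0.004))
tip1 (array([ 0.2906, -0.1914,  0.2516]), np.float64(0.0047))
tip2 (array([ 0.2842, -0.1648,  0.2569]), np.float64(0.0031))
rodbase (array([ 0.5055, -0.1292,  0.0083]), np.float64(0.0012))
rodtop ray [[0.591, -0.035, 0.3], [0.502, -0.134, 0.5], [0.414, -0.233, 0.7]]
red top [ 0.597 -0.225  0.106]
white [ 0.509 -0.569  0.126]
amber [ 0.4   -0.591  0.114]
small [ 0.334 -0.463  0.076]
backwall [ 0.642 -0.315  0.   ]
```

Run:
```python
from h import *
from scipy.optimize import minimize
S,T=ld('pics/side0.png'),ld('pics/top0.png')
th=np.linspace(0,2*np.pi,60)
def soft(d,c,phi,win):
    u0,v0=win;sc=8
    f=lambda P:((proj(d,P)-[u0,v0]+.5)*sc).astype(np.int32)
    r=np.zeros((60*sc,60*sc),np.uint8)
    R=np.array([[np.cos(phi),-np.sin(phi)],[np.sin(phi),np.cos(phi)]])
    for s in(1,-1):
        P=[]
        for t in(-.010,.010):
            for rr in(.022,.029):
                for z in(.0855,.1085):
                    q=R@[s*rr,t]; P.append([c[0]+q[0],c[1]+q[1],z])
        cv2.fillConvexPoly(r,cv2.convexHull(f(P)),255)
    cyl=[[c[0]+.0235*np.cos(a),c[1]+.0235*np.sin(a),z] for a in th for z in(.1095,)]
    cv2.fillConvexPoly(r,cv2.convexHull(f(cyl)),0)
    return cv2.GaussianBlur(cv2.resize(r,(60,60),interpolation=cv2.INTER_AREA).astype(float)/255,(0,0),.8)
for n,d,win,c0 in(('S',S,(190,145),(.543,-.344)),('T',T,(210,108),(.5477,-.3447))):
    im=d['img'].astype(float)[win[1]:win[1]+60,win[0]:win[0]+60]
    red=np.clip((im[...,2]-im[...,1])/200,0,1)
    orange=(im[...,1]-im[...,0])>25
    red[orange]=0
    best=None
    for dg in range(80,160,2):
        for dx in(-.003,-.0015,0,.0015,.003):
            for dy in(-.003,-.0015,0,.0015,.003):
                e=((soft(d,(c0[0]+dx,c0[1]+dy),np.radians(dg),win)-red)**2).sum()
                if best is None or e<best[0]: best=(e,dg,c0[0]+dx,c0[1]+dy)
    print(n,best,(red**2).sum())
st=sensors.state();w,x,y,z=st['tool_rot']
from scipy.spatial.transform import Rotation as Ro
print(Ro.from_quat([x,y,z,w]).as_matrix().round(4))
def tri(a,b):
    o1,r1=ray(S,*a);o2,r2=ray(T,*b)
    A=np.array([r1,-r2]).T; s,t=np.linalg.lstsq(A,o2-o1,rcond=None)[0]
    return ((o1+s*r1+o2+t*r2)/2).round(3)
print('sill',tri((240,47),(304,46)),'cooker top',tri((45,315),(35,178)),'outlet',tri((205,112),(250,68)))
print([a for a in dir(manip) if a[0]!='_'])
```

```text
S (np.float64(17.843943058684744), 120, 0.546, -0.344) 22.60085
T (np.float64(13.982317922369273), 120, 0.5507, -0.3432) 24.773124999999997
[[-8.000e-04  3.492e-01  9.370e-01]
 [-1.700e-03  9.370e-01 -3.492e-01]
 [-1.000e+00 -1.900e-03 -2.000e-04]]
sill [ 0.624 -0.466  0.374] cooker top [0.426 0.182 0.045] outlet [ 0.67  -0.373  0.174]
['IKError', 'pinch_z']
```

```bash
cat > plan.py <<'E'
from h import *
from scipy.spatial.transform import Rotation as Ro
def R0(): 
    w,x,y,z=sensors.state()['tool_rot']; return Ro.from_quat([x,y,z,w]).as_matrix()
def Rt(deg): # ideal tool-down with y azimuth deg
    a=np.radians(deg);x=np.array([0,0,-1.]);y=np.array([np.cos(a),np.sin(a),0]);return np.array([x,y,np.cross(x,y)]).T
def rows(P0,R,targets):
    """targets: list of (pos,ydeg); rows rel. to P0,R; returns rounded rows & resulting pose"""
    out=[]
    for p,dg in targets:
        s=(R.T@(np.array(p)-P0)/.025).round(2); r=(np.degrees(Ro.from_matrix(R.T@Rt(dg)).as_rotvec())/5).round(2)
        out.append((s,r))
    for s,r in out: print(dict(zip(('x','y','z','ax','ay','az'),[float(v) for v in (*s,*r)])))
    s,r=out[-1]
    return P0+R@s*.025, R@Ro.from_rotvec(np.radians(r*5)).as_matrix()
E
python3 - <<'E'
from plan import *
P=sensors.state()['tool_pos'];R=R0()
key=[(0.625,69.6,.231,69.6),(.40,64,.36,69.6),(.38,0,.36,-7),(.38,-20,.36,-40),(.40,-42,.34,-61)]
# densify
pts=[]
for a,b in zip(key[:-1],key[1:]):
    a,b=np.array(a),np.array(b)
    L=np.hypot(np.hypot(b[0]-a[0],b[2]-a[2]),.5*(a[0]+b[0])*np.radians(abs(b[1]-a[1])))
    n=int(np.ceil(max(L/.037,abs(b[3]-a[3])/6.6)))
    for i in range(1,n+1):
        q=a+(b-a)*i/n; t=np.radians(q[1]); pts.append(((q[0]*np.cos(t),q[0]*np.sin(t),q[2]),q[3]))
print(len(pts))
for i in range(0,len(pts),5):
    print('call',i); P,R=rows(P,R,pts[i:i+5]); print(P.round(4))
E
```

```text
30
call 0
{'x': -0.68, 'y': -1.1, 'z': 0.28, 'ax': -0.01, 'ay': -0.0, 'az': 0.02}
{'x': -1.32, 'y': -2.24, 'z': 0.54, 'ax': -0.01, 'ay': -0.0, 'az': 0.02}
{'x': -1.96, 'y': -3.37, 'z': 0.78, 'ax': -0.01, 'ay': -0.0, 'az': 0.02}
{'x': -2.6, 'y': -4.51, 'z': 0.99, 'ax': -0.01, 'ay': -0.0, 'az': 0.02}
{'x': -3.25, 'y': -5.64, 'z': 1.17, 'ax': -0.01, 'ay': -0.0, 'az': 0.02}
[0.1963 0.4429 0.3117]
call 5
{'x': -0.64, 'y': -1.14, 'z': 0.15, 'ax': 0.0, 'ay': -0.0, 'az': 0.0}
{'x': -1.29, 'y': -2.28, 'z': 0.28, 'ax': 0.0, 'ay': -0.0, 'az': 0.0}
{'x': -1.93, 'y': -3.42, 'z': 0.38, 'ax': 0.0, 'ay': -0.0, 'az': 0.0}
{'x': -1.93, 'y': -3.7, 'z': 1.84, 'ax': 1.28, 'ay': -0.0, 'az': 0.0}
{'x': -1.93, 'y': -4.11, 'z': 3.26, 'ax': 2.56, 'ay': -0.0, 'az': 0.0}
[0.2369 0.3182 0.3599]
call 10
{'x': -0.0, 'y': -0.23, 'z': 1.46, 'ax': 1.27, 'ay': -0.0, 'az': 0.0}
{'x': -0.0, 'y': -0.58, 'z': 2.88, 'ax': 2.55, 'ay': -0.0, 'az': 0.0}
{'x': -0.0, 'y': -1.07, 'z': 4.26, 'ax': 3.83, 'ay': -0.0, 'az': 0.0}
{'x': -0.0, 'y': -1.68, 'z': 5.58, 'ax': 5.1, 'ay': -0.0, 'az': 0.0}
{'x': -0.0, 'y': -2.41, 'z': 6.84, '
[... 494 characters left out ...]
: 1.32, 'ay': 0.0, 'az': 0.0}
{'x': -0.0, 'y': 0.11, 'z': 2.11, 'ax': 2.64, 'ay': 0.0, 'az': 0.0}
{'x': -0.0, 'y': 0.06, 'z': 3.17, 'ax': 3.96, 'ay': 0.0, 'az': 0.0}
{'x': -0.0, 'y': -0.07, 'z': 4.22, 'ax': 5.28, 'ay': 0.0, 'az': 0.0}
{'x': -0.0, 'y': -0.28, 'z': 5.27, 'ax': 6.6, 'ay': 0.0, 'az': 0.0}
[ 0.357  -0.1301  0.3599]
call 25
{'x': 0.16, 'y': 0.51, 'z': 1.06, 'ax': 0.84, 'ay': 0.0, 'az': 0.0}
{'x': 0.32, 'y': 0.94, 'z': 2.18, 'ax': 1.68, 'ay': 0.0, 'az': 0.0}
{'x': 0.48, 'y': 1.29, 'z': 3.34, 'ax': 2.52, 'ay': 0.0, 'az': 0.0}
{'x': 0.64, 'y': 1.54, 'z': 4.53, 'ax': 3.36, 'ay': 0.0, 'az': 0.0}
{'x': 0.8, 'y': 1.71, 'z': 5.75, 'ax': 4.2, 'ay': 0.0, 'az': 0.0}
[ 0.2974 -0.2677  0.3399]
```

{"method": "drive_tool", "body": {"series": [{"x": -0.68,"y": -1.1,"z": 0.28},{"x": -1.32,"y": -2.24,"z": 0.54},{"x": -1.96,"y": -3.37,"z": 0.78},{"x": -2.6,"y": -4.51,"z": 0.99},{"x": -3.25,"y": -5.64,"z": 1.17}], "hand": 1}}

```text
schema error: expected keys x, y, z, ax, ay, az
```

{"method": "drive_tool", "body": {"series": [{"x": -0.64,"y": -1.14,"z": 0.15},{"x": -1.29,"y": -2.28,"z": 0.28},{"x": -1.93,"y": -3.42,"z": 0.38},{"x": -1.93,"y": -3.7,"z": 1.84,"ax": 1.28},{"x": -1.93,"y": -4.11,"z": 3.26,"ax": 2.56}]}}

```text
schema error: expected keys x, y, z, ax, ay, az
```

All six keys are needed; nothing moved.

{"method": "drive_tool", "body": {"series": [{"x": -0.68,"y": -1.1,"z": 0.28,"ax": 0,"ay": 0,"az": 0},{"x": -1.32,"y": -2.24,"z": 0.54,"ax": 0,"ay": 0,"az": 0},{"x": -1.96,"y": -3.37,"z": 0.78,"ax": 0,"ay": 0,"az": 0},{"x": -2.6,"y": -4.51,"z": 0.99,"ax": 0,"ay": 0,"az": 0},{"x": -3.25,"y": -5.64,"z": 1.17,"ax": 0,"ay": 0,"az": 0}], "hand": 1}}

```text
time: 0.52
tool_pos: [0.196, 0.4417, 0.3124]
tool_rot: [0.696, 0.125, 0.696, -0.126]
contact_force: [0.7, 0.0, 0.9]
gripper_width: 1.0
```

{"method": "drive_tool", "body": {"series": [{"x": -0.64,"y": -1.14,"z": 0.15,"ax": 0,"ay": 0,"az": 0},{"x": -1.29,"y": -2.28,"z": 0.28,"ax": 0,"ay": 0,"az": 0},{"x": -1.93,"y": -3.42,"z": 0.38,"ax": 0,"ay": 0,"az": 0},{"x": -1.93,"y": -3.7,"z": 1.84,"ax": 1.28,"ay": 0,"az": 0},{"x": -1.93,"y": -4.11,"z": 3.26,"ax": 2.56,"ay": 0,"az": 0}]}}

```text
time: 0.93
tool_pos: [0.2367, 0.318, 0.3626]
tool_rot: [0.678, 0.204, 0.677, -0.201]
contact_force: [0.6, 0.7, -0.3]
gripper_width: 1.001
```

{"method": "drive_tool", "body": {"series": [{"x": 0,"y": -0.23,"z": 1.46,"ax": 1.27,"ay": 0,"az": 0},{"x": 0,"y": -0.58,"z": 2.88,"ax": 2.55,"ay": 0,"az": 0},{"x": 0,"y": -1.07,"z": 4.26,"ax": 3.83,"ay": 0,"az": 0},{"x": 0,"y": -1.68,"z": 5.58,"ax": 5.1,"ay": 0,"az": 0},{"x": 0,"y": -2.41,"z": 6.84,"ax": 6.38,"ay": 0,"az": 0}]}}

```text
time: 1.35
tool_pos: [0.3475, 0.1728, 0.3602]
tool_rot: [0.595, 0.382, 0.595, -0.382]
contact_force: [0.6, 0.0, 0.2]
gripper_width: 0.995
```

{"method": "drive_tool", "body": {"series": [{"x": 0,"y": -0.09,"z": 1.44,"ax": 1.28,"ay": 0,"az": 0},{"x": 0,"y": -0.31,"z": 2.86,"ax": 2.55,"ay": 0,"az": 0},{"x": 0,"y": -0.66,"z": 4.25,"ax": 3.83,"ay": 0,"az": 0},{"x": 0,"y": -1.14,"z": 5.59,"ax": 5.11,"ay": 0,"az": 0},{"x": 0,"y": -1.74,"z": 6.88,"ax": 6.38,"ay": 0,"az": 0}]}}

```text
time: 1.77
tool_pos: [0.3796, -0.0017, 0.3602]
tool_rot: [-0.467, -0.531, -0.467, 0.531]
contact_force: [-0.2, -0.7, 0.1]
gripper_width: 1.001
```

Look before passing over the clamp stand.

Run:
```python
from plan import *
a=save('side','pics/s1.png')['img'];b=save('top','pics/t1.png')['img']
cv2.imwrite('pics/st1.png',cv2.resize(cv2.hconcat([a,b]),(800,300),interpolation=cv2.INTER_AREA))
print(sensors.state()['joint_pos'].round(3))
```

```text
[-2.060e-01 -6.050e-01  1.938e+00 -1.000e-03  1.810e+00 -7.300e-02]
```

View pics/st1.png

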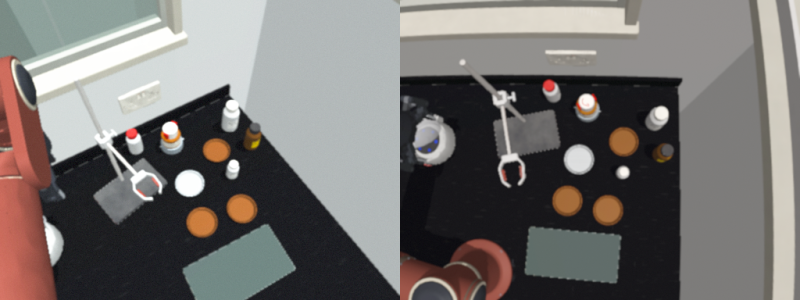

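{"method": "drive_tool", "body": {"series": [{"x": 0,"y": 0.09,"z": 1.05,"ax": 1.32,"ay": 0,"az": 0},{"x": 0,"y": 0.11,"z": 2.11,"ax": 2.64,"ay": 0,"az": 0},{"x": 0,"y": 0.06,"z": 3.17,"ax": 3.96,"ay": 0,"az": 0},{"x": 0,"y": -0.07,"z": 4.22,"ax": 5.28,"ay": 0,"az": 0},{"x": 0,"y": -0.28,"z": 5.27,"ax": 6.6,"ay": 0,"az": 0}]}}

```text
time: 2.28
tool_pos: [0.3565, -0.1301, 0.3604]
tool_rot: [0.297, 0.641, 0.298, -0.641]
contact_force: [0.6, 0.0, -0.1]
gripper_width: 0.998
```

{"method": "drive_tool", "body": {"series": [{"x": 0.16,"y": 0.51,"z": 1.06,"ax": 0.84,"ay": 0,"az": 0},{"x": 0.32,"y": 0.94,"z": 2.18,"ax": 1.68,"ay": 0,"az": 0},{"x": 0.48,"y": 1.29,"z": 3.34,"ax": 2.52,"ay": 0,"az": 0},{"x": 0.64,"y": 1.54,"z": 4.53,"ax": 3.36,"ay": 0,"az": 0},{"x": 0.8,"y": 1.71,"z": 5.75,"ax": 4.2,"ay": 0,"az": 0}]}}

```text
time: 2.7
tool_pos: [0.2967, -0.2678, 0.3402]
tool_rot: [0.176, 0.685, 0.177, -0.685]
contact_force: [-0.1, -0.3, -0.7]
gripper_width: 0.996
```

Run:
```python
from plan import *
a=save('side','pics/s2.png')['img'];b=save('top','pics/t2.png')['img']
cv2.imwrite('pics/st2.png',cv2.resize(cv2.hconcat([a,b]),(800,300),interpolation=cv2.INTER_AREA))
s=sensors.state();print(s['joint_pos'].round(3),s['tool_pos'],s['ft_torque'],s['contact_force'])
# next: to above cap
P=s['tool_pos'];R=R0();c=np.array([.5455,-.3445])
a=P.copy();b=np.array([*c,.17])
pts=[(a+(b-a)*i/9,-61) for i in range(1,10)]
P,R=rows(P,R,pts[:5]);print();P,R=rows(P,R,pts[5:])
```

```text
[-9.250e-01 -5.530e-01  1.939e+00 -1.000e-03  1.758e+00  1.450e-01] [ 0.29537891 -0.26892356  0.33924309] [ 0.03490671  0.00794492 -0.01074358] [0.13693096 0.95334555 0.06669482]
{'x': 0.75, 'y': 0.83, 'z': -0.81, 'ax': -0.06, 'ay': 0.01, 'az': 0.03}
{'x': 1.5, 'y': 1.66, 'z': -1.63, 'ax': -0.06, 'ay': 0.01, 'az': 0.03}
{'x': 2.25, 'y': 2.49, 'z': -2.44, 'ax': -0.06, 'ay': 0.01, 'az': 0.03}
{'x': 3.0, 'y': 3.32, 'z': -3.26, 'ax': -0.06, 'ay': 0.01, 'az': 0.03}
{'x': 3.75, 'y': 4.15, 'z': -4.07, 'ax': -0.06, 'ay': 0.01, 'az': 0.03}

{'x': 0.75, 'y': 0.83, 'z': -0.81, 'ax': -0.0, 'ay': 0.0, 'az': -0.0}
{'x': 1.5, 'y': 1.67, 'z': -1.62, 'ax': -0.0, 'ay': 0.0, 'az': -0.0}
{'x': 2.25, 'y': 2.5, 'z': -2.43, 'ax': -0.0, 'ay': 0.0, 'az': -0.0}
{'x': 3.0, 'y': 3.33, 'z': -3.24, 'ax': -0.0, 'ay': 0.0, 'az': -0.0}
```

View pics/st2.png

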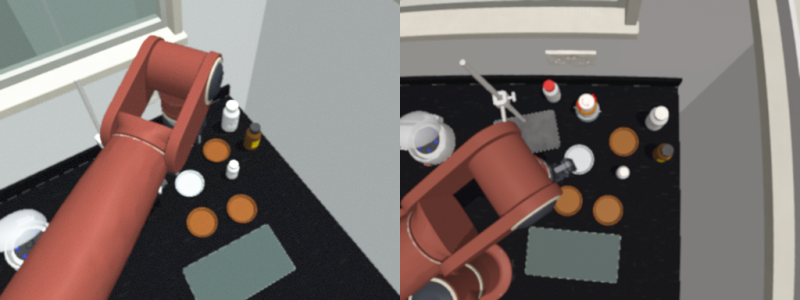

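Run:
```python
from plan import *
a=ld('pics/s2.png')['img'];b=ld('pics/t2.png')['img']
cv2.imwrite('pics/st2a.png',cv2.resize(a[20:220,100:320],None,fx=2.7,fy=2.7))
cv2.imwrite('pics/st2b.png',cv2.resize(b[130:330,50:270],None,fx=2.7,fy=2.7))
```

```text
(no output)
```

View pics/st2a.png

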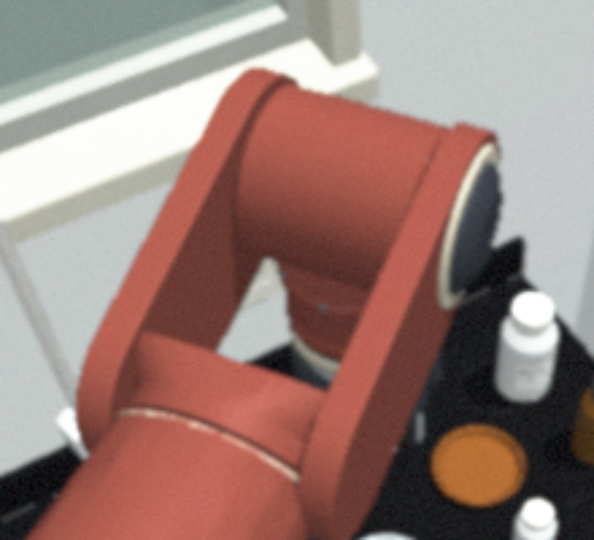

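View pics/st2b.png

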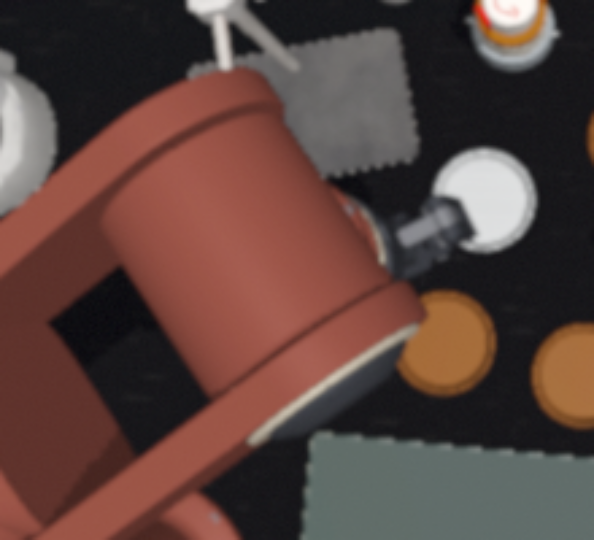

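Run:
```python
from plan import *
S,T=ld('pics/s2.png'),ld('pics/t2.png')
def tri(a,b):
    o1,r1=ray(S,*a);o2,r2=ray(T,*b)
    A=np.array([r1,-r2]).T; s,t=np.linalg.lstsq(A,o2-o1,rcond=None)[0]
    return ((o1+s*r1+o2+t*r2)/2).round(3),np.linalg.norm(o1+s*r1-o2-t*r2).round(4)
f=lambda s,t:tri((100+s[0]/2.7,20+s[1]/2.7),(50+t[0]/2.7,130+t[1]/2.7))
print('endface c',f((475,225),(335,385)),'top',f((493,148),(0,0)))
print('endface fore',f((497,190),(415,330)),'aft',f((448,300),(255,440)))
print('leftarm outer far',f((265,72),(262,72)))
# edges of sill, orig imgs
S0,T0=ld('pics/side0.png'),ld('pics/top0.png'); S,T=S0,T0
print('sill end corner low',tri((240,50),(305,47)),'top',tri((238,42),(303,40)))
for v in (20,30,45): print(v,onz(T0,250,v,.374).round(3))
print('rodtop',tri((98,105),(81,80)))
```

```text
endface c (array([ 0.249, -0.306,  0.621]), np.float64(0.0)) top (array([ 0.292, -0.269,  0.717]), np.float64(0.1523))
endface fore (array([ 0.27 , -0.332,  0.61 ]), np.float64(0.0013)) aft (array([ 0.226, -0.276,  0.612]), np.float64(0.0031))
leftarm outer far (array([ 0.366, -0.271,  0.632]), np.float64(0.0134))
sill end corner low (array([ 0.63, -0.47,  0.36]), np.float64(0.0009)) top (array([ 0.628, -0.464,  0.386]), np.float64(0.001))
20 [ 0.672 -0.37   0.374]
30 [ 0.652 -0.371  0.374]
45 [ 0.623 -0.371  0.374]
rodtop (array([ 0.507, -0.129,  0.481]), np.float64(0.0054))
```

Run:
```python
from plan import *
s=sensors.state();P=np.array([.2967,-.2678,.3402]);R=R0();c=np.array([.544,-.3445])
a=P.copy();b=np.array([*c,.20])
pts=[(a+(b-a)*i/8,-61) for i in range(1,9)]
P,R=rows(P,R,pts[:5]);print();P,R=rows(P,R,pts[5:])
```

```text
{'x': 0.7, 'y': 0.93, 'z': -0.9, 'ax': -0.06, 'ay': 0.01, 'az': 0.03}
{'x': 1.4, 'y': 1.86, 'z': -1.8, 'ax': -0.06, 'ay': 0.01, 'az': 0.03}
{'x': 2.09, 'y': 2.79, 'z': -2.7, 'ax': -0.06, 'ay': 0.01, 'az': 0.03}
{'x': 2.79, 'y': 3.73, 'z': -3.61, 'ax': -0.06, 'ay': 0.01, 'az': 0.03}
{'x': 3.49, 'y': 4.66, 'z': -4.51, 'ax': -0.06, 'ay': 0.01, 'az': 0.03}

{'x': 0.7, 'y': 0.93, 'z': -0.89, 'ax': -0.0, 'ay': 0.0, 'az': -0.0}
{'x': 1.4, 'y': 1.87, 'z': -1.79, 'ax': -0.0, 'ay': 0.0, 'az': -0.0}
{'x': 2.1, 'y': 2.8, 'z': -2.69, 'ax': -0.0, 'ay': 0.0, 'az': -0.0}
```

{"method": "drive_tool", "body": {"series": [{"x": 0.7,"y": 0.93,"z": -0.9,"ax": 0,"ay": 0,"az": 0},{"x": 1.4,"y": 1.86,"z": -1.8,"ax": 0,"ay": 0,"az": 0},{"x": 2.09,"y": 2.79,"z": -2.7,"ax": 0,"ay": 0,"az": 0},{"x": 2.79,"y": 3.73,"z": -3.61,"ax": 0,"ay": 0,"az": 0},{"x": 3.49,"y": 4.66,"z": -4.51,"ax": 0,"ay": 0,"az": 0}]}}

```text
time: 3.22
tool_pos: [0.4545, -0.3131, 0.2526]
tool_rot: [0.178, 0.685, 0.178, -0.684]
contact_force: [-0.3, -0.5, -0.2]
gripper_width: 1.002
```

{"method": "drive_tool", "body": {"series": [{"x": 0.7,"y": 0.93,"z": -0.89,"ax": 0,"ay": 0,"az": 0},{"x": 1.4,"y": 1.87,"z": -1.79,"ax": 0,"ay": 0,"az": 0},{"x": 2.1,"y": 2.8,"z": -2.69,"ax": 0,"ay": 0,"az": 0},{"x": 2.1,"y": 2.8,"z": -2.69,"ax": 0,"ay": 0,"az": 0}]}}

```text
time: 3.55
tool_pos: [0.5475, -0.3404, 0.1929]
tool_rot: [-0.175, -0.682, -0.182, 0.686]
contact_force: [-0.8, 1.3, -1.6]
gripper_width: 1.0
```

Run:
```python
from plan import *
a=save('side','pics/s3.png')['img'];b=save('top','pics/t3.png')['img']
cv2.imwrite('pics/st3.png',cv2.hconcat([cv2.resize(a[0:240,100:360],None,fx=1.53,fy=1.53),cv2.resize(b[20:260,110:370],None,fx=1.53,fy=1.53)]))
s=sensors.state();print(s['joint_pos'].round(3),s['tool_pos'],s['ft_torque'],s['contact_force'])
print(R0())
```

```text
[-0.674  0.12   1.597  0.     1.43   0.387] [ 0.54559372 -0.34103851  0.19822374] [ 0.01881757 -0.02804986  0.02208424] [0.23525491 0.53588599 0.22658092]
[[-0.00385496  0.48741099 -0.87316417]
 [ 0.00359545 -0.87315826 -0.48742357]
 [-0.99998611 -0.00501841  0.00161353]]
```

View pics/st3.png

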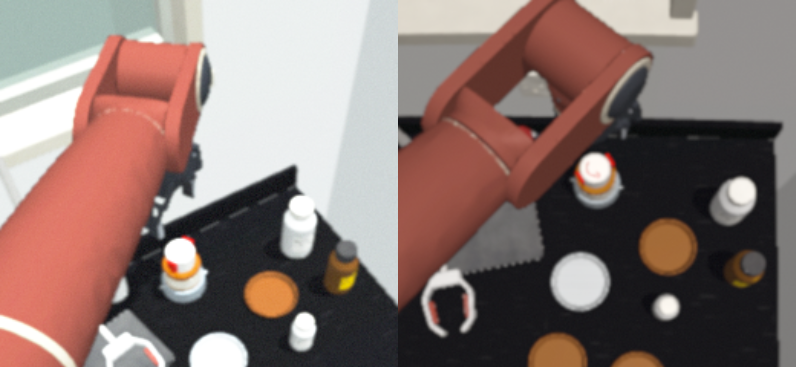

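Run:
```python
from plan import *
s=sensors.state();j1=s['joint_pos'][0];p=s['tool_pos']
n=np.array([-np.sin(j1),np.cos(j1),0]);f=np.array([np.cos(j1),np.sin(j1),0]);up=np.array([0,0,1.])
W=p+up*.278
outs=[]
for fn,(u0,v0,u1,v1) in(('s3',(140,0,280,130)),('t3',(180,0,300,130))):
    d=ld(f'pics/{fn}.png');sc=3
    im=cv2.resize(d['img'][v0:v1,u0:u1],None,fx=sc,fy=sc,interpolation=cv2.INTER_CUBIC)
    q=lambda P:((proj(d,P)-[u0,v0]+.5)*sc).astype(np.int32)
    for sd,col in((-.06,(0,255,0)),(.06,(255,255,0))):
        for r in(.045,):
            P=[W+n*sd+r*(np.cos(a)*f+np.sin(a)*up) for a in np.linspace(0,6.28,40)]
            cv2.polylines(im,[q(P)],True,col,1)
    for z in(.36,.386): cv2.polylines(im,[q([[.628,-.466,z],[.628,-.2,z]])],False,(255,0,255),1)
    outs.append(im)
h=max(o.shape[0] for o in outs)
cv2.imwrite('pics/ov3.png',cv2.hconcat(outs)); print(outs[0].shape)
```

```text
(390, 420, 3)
```

View pics/ov3.png

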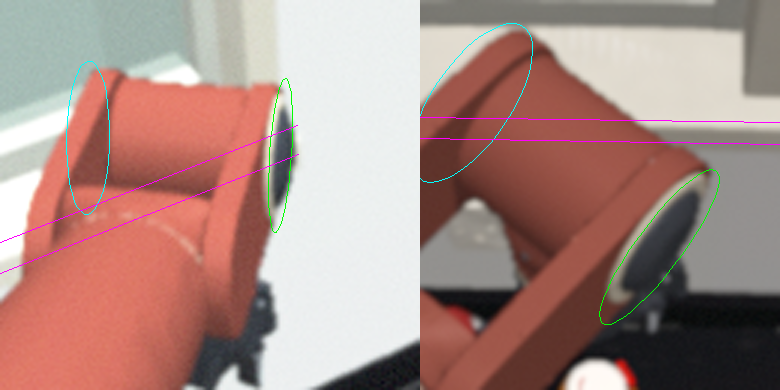

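{"method": "drive_tool", "body": {"series": [{"x": 1.0,"y": 0,"z": 0,"ax": 0,"ay": 0,"az": 0},{"x": 2.0,"y": 0,"z": 0,"ax": 0,"ay": 0,"az": 0},{"x": 2.8,"y": 0,"z": 0,"ax": 0,"ay": 0,"az": 0},{"x": 2.8,"y": 0,"z": 0,"ax": 0,"ay": 0,"az": 0}]}}

```text
time: 3.98
tool_pos: [0.5425, -0.3407, 0.1278]
tool_rot: [-0.175, -0.683, -0.179, 0.686]
contact_force: [0.0, 0.6, -1.4]
gripper_width: 1.004
```

```bash
cat > look.py <<'E'
import sys
from plan import *
k=sys.argv[1]
a=save('side',f'pics/s{k}.png')['img'];s1=sensors.state();b=save('top',f'pics/t{k}.png')['img']
x=cv2.resize(a[110:220,165:275],(390,390),interpolation=cv2.INTER_CUBIC);y=cv2.resize(b[80:190,185:295],(390,390),interpolation=cv2.INTER_CUBIC)
cv2.imwrite(f'pics/st{k}.png',cv2.hconcat([x,y]))
for s in(s1,sensors.state()):
    R=R0();print(s['time'],s['tool_pos'].round(4),s['ft_torque'].round(3),s['contact_force'].round(2),s['joint_efforts'].round(1),'w',round(s['gripper_width'],3),'yaz',np.degrees(np.arctan2(R[1,1],R[0,1])).round(2),'tilt',R[:2,0].round(4),'j6',s['joint_pos'][5].round(3))
E
python3 look.py 4
```

```text
4.0333 [ 0.5435 -0.3416  0.1302] [ 0.006  0.005 -0.017] [ 0.28  0.78 -0.45] [ -0.1 -41.6 -34.4  -0.   -0.1  -0. ] w 1.002 yaz -60.99 tilt [ 0.0007 -0.0004] j6 0.387
4.0833 [ 0.5446 -0.3427  0.1324] [-0.01  -0.079  0.013] [ 0.1  -0.18  0.12] [  0.  -40.8 -33.4   0.    0.   -0. ] w 1.0 yaz -60.99 tilt [ 0.0007 -0.0004] j6 0.387
```

View pics/st4.png

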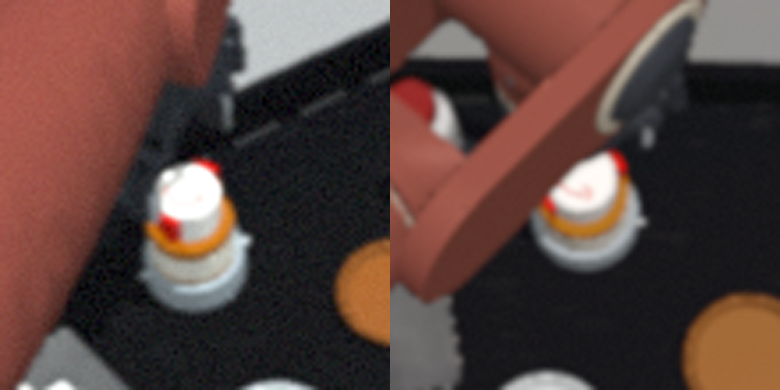

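Run:
```python
from plan import *
p=np.array([.5446,-.3430,.1315]);a=np.radians(-61);y=np.array([np.cos(a),np.sin(a),0]);zt=np.array([-y[1],y[0],0])
outs=[]
for fn,(u0,v0) in(('s4',(165,110)),('t4',(185,80))):
    d=ld(f'pics/{fn}.png');sc=390/110
    im=cv2.resize(d['img'][v0:v0+110,u0:u0+110],(390,390),interpolation=cv2.INTER_CUBIC)
    q=lambda P:((proj(d,P)-[u0,v0]+.5)*sc).astype(np.int32)
    for s in(1,-1):
        for rr in(.0425,.057):
            P=[p+s*rr*y+zz*zt+np.array([0,0,h]) for zz,h in((-.011,.013),(.011,.013),(.011,.045),(-.011,.045))]
            cv2.polylines(im,[q(P)],True,(0,255,0),1)
    for c,col in(((.5455,-.3445),(255,0,255)),):
      for r in(.0235,):
        cv2.polylines(im,[q([[c[0]+r*np.cos(t),c[1]+r*np.sin(t),.1095] for t in np.linspace(0,6.3,40)])],True,col,1)
      for s in(1,-1):
        P=[np.array([*c,.1085])+s*.029*np.array([np.cos(np.radians(119)),np.sin(np.radians(119)),0])+t*np.array([-np.sin(np.radians(119)),np.cos(np.radians(119)),0])-np.array([0,0,h]) for t,h in((-.01,0),(.01,0),(.01,.023),(-.01,.023))]
        cv2.polylines(im,[q(P)],True,(255,255,0),1)
    outs.append(im)
cv2.imwrite('pics/ov4.png',cv2.hconcat(outs))
```

```text
(no output)
```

View pics/ov4.png

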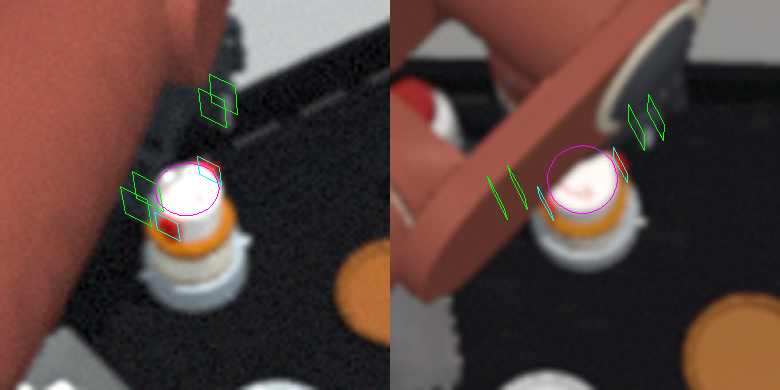

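{"method": "drive_tool", "body": {"series": [{"x": 0,"y": 0,"z": 0,"ax": 0,"ay": 0,"az": 0},{"x": 0,"y": 0,"z": 0,"ax": 0,"ay": 0,"az": 0}]}}

```text
time: 4.25
tool_pos: [0.5459, -0.3441, 0.1344]
tool_rot: [0.178, 0.686, 0.176, -0.684]
contact_force: [0.7, -0.2, 0.0]
gripper_width: 0.998
```

Run:
```python
from plan import *
s=sensors.state();P=s['tool_pos'];R=R0();print(P,s['contact_force'],s['ft_torque'])
rows(P,Rt(-61),[((.5455,-.3445,.0825),-61)])
```

```text
[ 0.54586821 -0.34414185  0.13435711] [ 0.7280657  -0.17924997  0.03189836] [-0.03476013  0.01325239 -0.00576307]
{'x': 2.07, 'y': 0.01, 'z': 0.02, 'ax': 0.0, 'ay': 0.0, 'az': 0.0}
```

{"method": "drive_tool", "body": {"series": [{"x": 1,"y": 0,"z": 0,"ax": 0,"ay": 0,"az": 0},{"x": 1,"y": 0,"z": 0,"ax": 0,"ay": 0,"az": 0},{"x": 1,"y": 0,"z": 0,"ax": 0,"ay": 0,"az": 0},{"x": 1,"y": 0,"z": 0,"ax": 0,"ay": 0,"az": 0}]}}

```text
time: 4.58
tool_pos: [0.545, -0.3437, 0.1073]
tool_rot: [0.177, 0.685, 0.176, -0.684]
contact_force: [-0.0, 0.4, -0.1]
gripper_width: 0.998
```

{"method": "drive_tool", "body": {"series": [{"x": 0,"y": 0,"z": 0,"ax": 0,"ay": 0,"az": 0},{"x": 0,"y": 0,"z": 0,"ax": 0,"ay": 0,"az": 0}]}}

```text
time: 4.75
tool_pos: [0.5453, -0.3439, 0.1075]
tool_rot: [0.177, 0.685, 0.176, -0.684]
contact_force: [0.2, 1.1, 0.8]
gripper_width: 1.001
```

{"method": "drive_tool", "body": {"series": [{"x": 0,"y": 0,"z": 0,"ax": 0,"ay": 0,"az": 0},{"x": 0,"y": 0,"z": 0,"ax": 0,"ay": 0,"az": 0}]}}

```text
time: 4.92
tool_pos: [0.545, -0.3436, 0.1067]
tool_rot: [0.177, 0.685, 0.177, -0.684]
contact_force: [0.3, 0.1, 0.7]
gripper_width: 1.0
```

{"method": "drive_tool", "body": {"series": [{"x": 0.5,"y": 0.04,"z": 0,"ax": 0,"ay": 0,"az": 0},{"x": 0.98,"y": 0.04,"z": 0,"ax": 0,"ay": 0,"az": 0},{"x": 0.98,"y": 0.04,"z": 0,"ax": 0,"ay": 0,"az": 0},{"x": 0.98,"y": 0.04,"z": 0,"ax": 0,"ay": 0,"az": 0}], "hand": 0.76}}

```text
time: 5.25
tool_pos: [0.544, -0.3434, 0.0791]
tool_rot: [-0.176, -0.684, -0.178, 0.686]
contact_force: [0.4, -0.1, 0.4]
gripper_width: 0.758
```

```bash
python3 look.py 5
```

```text
5.3 [ 0.5445 -0.3438  0.0802] [-0.025 -0.03  -0.014] [0.49 0.31 0.27] [ -0.  -43.  -33.1  -0.    0.   -0. ] w 0.759 yaz -61.04 tilt [-0.0007  0.0006] j6 0.387
5.35 [ 0.545  -0.3441  0.081 ] [ 0.019  0.016 -0.028] [ 0.2  -0.43  0.08] [ -0.  -43.  -33.1  -0.    0.   -0. ] w 0.757 yaz -61.04 tilt [-0.0007  0.0006] j6 0.387
```

View pics/st5.png

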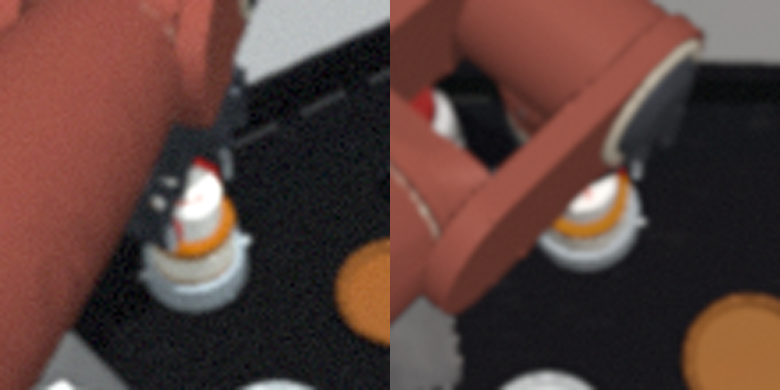

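{"method": "drive_tool", "body": {"series": [{"x": 0,"y": 0,"z": 0,"ax": 0,"ay": 0,"az": 0},{"x": 0,"y": 0,"z": 0,"ax": 0,"ay": 0,"az": 0},{"x": 0,"y": 0,"z": 0,"ax": 0,"ay": 0,"az": 0}], "hand": 0.68}}

```text
time: 5.6
tool_pos: [0.5453, -0.3444, 0.0818]
tool_rot: [0.177, 0.685, 0.177, -0.685]
contact_force: [0.3, -0.7, -1.5]
gripper_width: 0.682
```

{"method": "drive_tool", "body": {"series": [{"x": 0,"y": 0,"z": 0,"ax": 0,"ay": 0,"az": 0},{"x": 0,"y": 0,"z": 0,"ax": 0,"ay": 0,"az": 0},{"x": 0,"y": 0,"z": 0,"ax": 0,"ay": 0,"az": 0}], "hand": 0.64}}

```text
time: 5.85
tool_pos: [0.5455, -0.3446, 0.0823]
tool_rot: [0.177, 0.685, 0.176, -0.684]
contact_force: [-0.2, -0.1, 3.0]
gripper_width: 0.642
```

```bash
python3 look.py 6
```

```text
5.9 [ 0.5455 -0.3446  0.0823] [ 0.001  0.012 -0.019] [-0.11  0.2   3.08] [  0.2 -42.1 -32.4   0.1  -0.   -0. ] w 0.643 yaz -61.05 tilt [ 0.0009 -0.0008] j6 0.387
5.95 [ 0.5455 -0.3446  0.0823] [-0.005 -0.002 -0.045] [-0.03 -0.13  3.45] [  0.2 -41.8 -32.2   0.1  -0.   -0. ] w 0.644 yaz -61.05 tilt [ 0.0009 -0.0008] j6 0.387
```

{"method": "drive_tool", "body": {"series": [{"x": 0,"y": 0,"z": 0,"ax": 0,"ay": 0,"az": 0},{"x": 0,"y": 0,"z": 0,"ax": 0,"ay": 0,"az": 0},{"x": 0,"y": 0,"z": 0,"ax": 0,"ay": 0,"az": 0}], "hand": 0.5}}

```text
time: 6.2
tool_pos: [0.5458, -0.3447, 0.0839]
tool_rot: [0.177, 0.685, 0.176, -0.684]
contact_force: [-3.4, 2.7, 10.3]
gripper_width: 0.558
```

```bash
python3 look.py 7
```

```text
6.25 [ 0.5458 -0.3447  0.0839] [0.434 0.47  0.025] [-3.16  1.96  9.13] [ -0.1 -38.  -30.5   0.   -1.    0. ] w 0.555 yaz -61.04 tilt [ 0.0011 -0.0008] j6 0.387
6.3 [ 0.5458 -0.3447  0.0839] [0.451 0.466 0.026] [-3.    2.33  9.57] [ -0.1 -38.  -30.5   0.   -1.    0. ] w 0.551 yaz -61.04 tilt [ 0.0011 -0.0008] j6 0.387
```

View pics/st7.png

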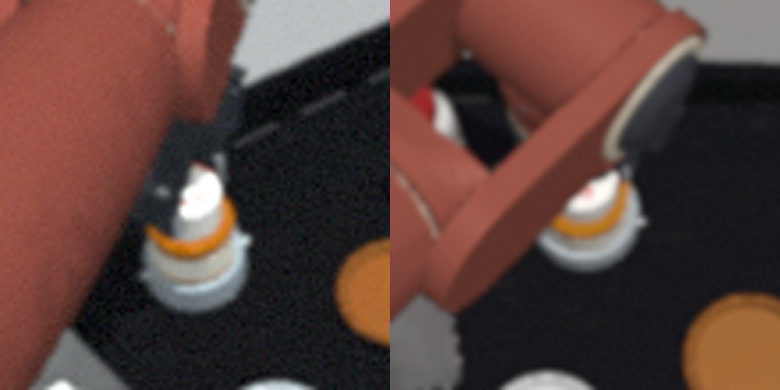

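{"method": "drive_tool", "body": {"series": [{"x": -0.05,"y": -0.02,"z": 0,"ax": 0,"ay": 0,"az": 0},{"x": -0.05,"y": -0.02,"z": 0,"ax": 0,"ay": 0,"az": 0},{"x": -0.05,"y": -0.02,"z": 0,"ax": 0,"ay": 0,"az": 0}]}}

```text
time: 6.55
tool_pos: [0.5454, -0.3442, 0.0839]
tool_rot: [0.177, 0.685, 0.176, -0.684]
contact_force: [-0.3, 0.3, 6.1]
gripper_width: 0.555
```

```bash
cat > st.py <<'E'
from plan import *
s=sensors.state();R=R0();f=s['contact_force'];t=s['ft_torque'];print(round(s['time'],2),s['tool_pos'].round(4),'T',t.round(3),'F',f.round(2),'Ftool',(R.T@f).round(2),'Ttool',(R.T@t).round(3),'w',round(s['gripper_width'],3),'yaz',np.degrees(np.arctan2(R[1,1],R[0,1])).round(2),'tilt',R[:2,0].round(4),s['joint_efforts'].round(1),'j6',s['joint_pos'][5].round(3))
E
python3 st.py
```

```text
6.55 [ 0.5454 -0.3442  0.0839] T [0.128 0.127 0.053] F [-0.3   0.32  6.06] Ftool [-6.06 -0.42  0.1 ] Ttool [-0.053 -0.049 -0.174] w 0.555 yaz -61.04 tilt [ 0.0012 -0.0008] [ -0.  -39.8 -31.   -0.   -0.3  -0. ] j6 0.387
```

{"method": "drive_tool", "body": {"series": [{"x": -0.05,"y": 0,"z": 0,"ax": -0.3,"ay": 0,"az": 0},{"x": -0.05,"y": 0,"z": 0,"ax": -0.6,"ay": 0,"az": 0},{"x": -0.05,"y": 0,"z": 0,"ax": -0.8,"ay": 0,"az": 0}]}}

```text
time: 6.8
tool_pos: [0.5449, -0.3438, 0.084]
tool_rot: [0.201, 0.678, 0.201, -0.678]
contact_force: [-0.2, 0.2, 3.2]
gripper_width: 0.557
```

```bash
python3 st.py
```

```text
6.8 [ 0.5449 -0.3438  0.084 ] T [-0.017  0.017 -0.047] F [-0.16  0.23  3.16] Ftool [-3.16 -0.28  0.  ] Ttool [ 0.047 -0.024  0.005] w 0.557 yaz -56.98 tilt [0.0001 0.0001] [  0.  -42.  -32.4  -0.   -0.    0.1] j6 0.316
```

{"method": "drive_tool", "body": {"series": [{"x": -0.02,"y": 0,"z": 0,"ax": -0.5,"ay": 0,"az": 0},{"x": -0.03,"y": 0,"z": 0,"ax": -1.0,"ay": 0,"az": 0},{"x": -0.03,"y": 0,"z": 0,"ax": -1.5,"ay": 0,"az": 0},{"x": -0.03,"y": 0,"z": 0,"ax": -2.0,"ay": 0,"az": 0}]}}

```text
time: 7.13
tool_pos: [0.5446, -0.3439, 0.084]
tool_rot: [-0.26, -0.658, -0.26, 0.658]
contact_force: [-0.8, -0.5, 0.3]
gripper_width: 0.555
```

```bash
python3 st.py; python3 look.py 8
```

```text
7.13 [ 0.5446 -0.3439  0.084 ] T [-0.169 -0.08   0.003] F [-0.85 -0.53  0.26] Ftool [-0.26 -0.19  0.98] Ttool [-0.003 -0.057  0.178] w 0.555 yaz -46.92 tilt [-0.0006  0.    ] [  0.5 -43.4 -33.2   0.2   0.3   0.4] j6 0.141
7.1833 [ 0.5446 -0.3439  0.084 ] [-0.162 -0.139 -0.031] [ 0.   -1.38  0.03] [  0.4 -43.6 -33.3   0.1   0.3  -0.1] w 0.549 yaz -47.05 tilt [-0.0004  0.0002] j6 0.139
7.2333 [ 0.5447 -0.3438  0.0841] [-0.183 -0.119 -0.053] [ 0.97 -1.04 -0.82] [  0.3 -43.9 -33.5   0.1   0.3  -0.2] w 0.552 yaz -47.05 tilt [-0.0004  0.0002] j6 0.143
```

View pics/st8.png

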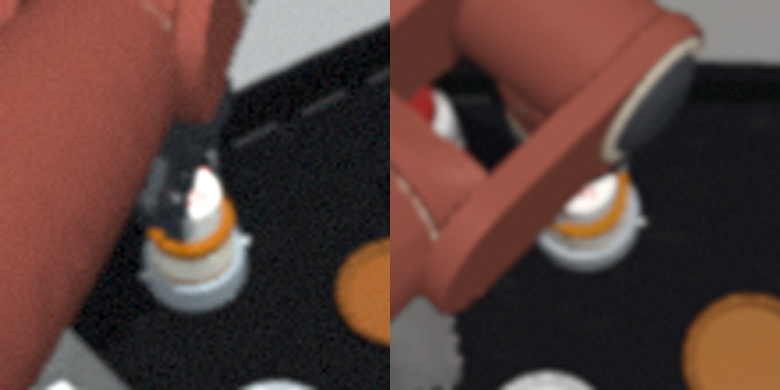

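{"method": "drive_tool", "body": {"series": [{"x": 0,"y": 0,"z": 0,"ax": -0.6,"ay": 0,"az": 0},{"x": 0,"y": 0,"z": 0,"ax": -1.2,"ay": 0,"az": 0},{"x": 0,"y": 0,"z": 0,"ax": -1.8,"ay": 0,"az": 0},{"x": 0,"y": 0,"z": 0,"ax": -2.4,"ay": 0,"az": 0}]}}

```text
time: 7.57
tool_pos: [0.5446, -0.3438, 0.0841]
tool_rot: [-0.326, -0.627, -0.327, 0.627]
contact_force: [0.4, -0.6, -1.3]
gripper_width: 0.555
```

```bash
python3 st.py
```

```text
7.57 [ 0.5446 -0.3438  0.0841] T [-0.218 -0.021  0.019] F [ 0.42 -0.56 -1.32] Ftool [1.32 0.67 0.22] Ttool [-0.019 -0.166  0.142] w 0.555 yaz -34.97 tilt [-0.0008  0.0003] [  0.6 -43.8 -33.6   0.2   0.3   0.5] j6 -0.068
```

{"method": "drive_tool", "body": {"series": [{"x": 0.01,"y": 0,"z": 0,"ax": -0.6,"ay": 0,"az": 0},{"x": 0.02,"y": 0,"z": 0,"ax": -1.2,"ay": 0,"az": 0},{"x": 0.02,"y": 0,"z": 0,"ax": -1.8,"ay": 0,"az": 0},{"x": 0.02,"y": 0,"z": 0,"ax": -2.4,"ay": 0,"az": 0}]}}

```text
time: 7.9
tool_pos: [0.5448, -0.344, 0.084]
tool_rot: [-0.39, -0.589, -0.39, 0.59]
contact_force: [0.3, -0.5, -0.2]
gripper_width: 0.552
```

```bash
python3 st.py
```

```text
7.9 [ 0.5448 -0.344   0.084 ] T [-0.142 -0.062  0.007] F [ 0.28 -0.49 -0.24] Ftool [0.24 0.45 0.34] Ttool [-0.007 -0.107  0.113] w 0.552 yaz -22.97 tilt [-0.0002 -0.0002] [  0.6 -43.1 -33.    0.2   0.3   0.5] j6 -0.277
```

{"method": "drive_tool", "body": {"series": [{"x": 0,"y": 0,"z": 0,"ax": -0.4,"ay": 0,"az": 0},{"x": 0,"y": 0,"z": 0,"ax": -0.8,"ay": 0,"az": 0}]}}

```text
time: 8.07
tool_pos: [0.5449, -0.344, 0.084]
tool_rot: [-0.411, -0.576, -0.41, 0.576]
contact_force: [0.0, -0.9, -0.1]
gripper_width: 0.554
```

```bash
python3 st.py
```

```text
8.07 [ 0.5449 -0.344   0.084 ] T [-0.191 -0.069 -0.042] F [ 0.04 -0.91 -0.13] Ftool [0.13 0.34 0.85] Ttool [ 0.042 -0.158  0.127] w 0.554 yaz -19.02 tilt [-0.0001 -0.0003] [  0.5 -43.1 -32.9   0.1   0.3   0.3] j6 -0.346
```

{"method": "drive_tool", "body": {"series": [{"x": 0,"y": 0,"z": 0,"ax": -0.2,"ay": 0,"az": 0}]}}

```text
time: 8.15
tool_pos: [0.5449, -0.344, 0.084]
tool_rot: [-0.416, -0.572, -0.415, 0.572]
contact_force: [1.3, -0.6, -0.9]
gripper_width: 0.555
```

```bash
python3 st.py
```

```text
8.15 [ 0.5449 -0.344   0.084 ] T [-0.225 -0.082 -0.041] F [ 1.34 -0.65 -0.9 ] Ftool [0.9  1.48 0.2 ] Ttool [ 0.041 -0.188  0.148] w 0.555 yaz -18.03 tilt [-0.0001 -0.0002] [  0.6 -43.3 -33.    0.2   0.3   0. ] j6 -0.364
```

{"method": "drive_tool", "body": {"series": [{"x": 0,"y": 0,"z": 0,"ax": -0.2,"ay": 0,"az": 0}]}}

```text
time: 8.23
tool_pos: [0.5449, -0.344, 0.084]
tool_rot: [-0.42, -0.569, -0.42, 0.569]
contact_force: [0.3, -1.1, -0.6]
gripper_width: 0.553
```

```bash
cat > t.py <<'E'
from plan import *
s=sensors.state();R=R0();print('Tz',s['ft_torque'][2].round(3),'T',s['ft_torque'].round(2),'F',s['contact_force'].round(1),'yaw',np.degrees(np.arctan2(R[1,1],R[0,1])).round(2)+61,'e6',s['joint_efforts'][5].round(2))
E
python3 t.py
```

```text
Tz 0.014 T [-0.27 -0.15  0.01] F [ 0.3 -1.1 -0.6] yaw 43.96 e6 0.14
```

{"method": "drive_tool", "body": {"series": [{"x": 0,"y": 0,"z": 0,"ax": -0.2,"ay": 0,"az": 0}]}}

```text
time: 8.32
tool_pos: [0.5448, -0.344, 0.084]
tool_rot: [-0.426, -0.565, -0.425, 0.565]
contact_force: [1.5, -2.1, 0.2]
gripper_width: 0.553
```

```bash
python3 t.py
```

```text
Tz -0.055 T [-0.34 -0.07 -0.05] F [ 1.5 -2.1  0.2] yaw 44.989999999999995 e6 0.15
```

{"method": "drive_tool", "body": {"series": [{"x": 0,"y": 0,"z": 0,"ax": -0.2,"ay": 0,"az": 0}]}}

```text
time: 8.4
tool_pos: [0.5448, -0.344, 0.084]
tool_rot: [-0.431, -0.561, -0.43, 0.561]
contact_force: [0.7, -3.0, -0.5]
gripper_width: 0.551
```

```bash
python3 t.py
```

```text
Tz 0.003 T [-0.32 -0.05  0.  ] F [ 0.7 -3.  -0.5] yaw 46.01 e6 0.15
```

{"method": "drive_tool", "body": {"series": [{"x": 0,"y": 0,"z": 0.015,"ax": -0.2,"ay": 0,"az": 0}]}}

```text
time: 8.48
tool_pos: [0.5447, -0.3442, 0.084]
tool_rot: [-0.435, -0.557, -0.436, 0.557]
contact_force: [0.2, -0.9, -0.7]
gripper_width: 0.552
```

```bash
python3 t.py
```

```text
Tz -0.035 T [-0.18 -0.11 -0.04] F [ 0.2 -0.9 -0.7] yaw 47.03 e6 0.16
```

{"method": "drive_tool", "body": {"series": [{"x": 0,"y": 0,"z": 0,"ax": -0.2,"ay": 0,"az": 0}]}}

```text
time: 8.57
tool_pos: [0.5447, -0.3442, 0.0841]
tool_rot: [-0.44, -0.553, -0.44, 0.553]
contact_force: [1.1, -1.6, -1.0]
gripper_width: 0.55
```

```bash
python3 t.py
```

```text
Tz 0.016 T [-0.3  -0.07  0.02] F [ 1.1 -1.6 -1. ] yaw 48.03 e6 0.14
```

{"method": "drive_tool", "body": {"series": [{"x": 0,"y": 0,"z": 0.01,"ax": -0.2,"ay": 0,"az": 0}]}}

```text
time: 8.65
tool_pos: [0.5447, -0.3443, 0.0841]
tool_rot: [0.445, 0.549, 0.445, -0.549]
contact_force: [0.2, -0.7, -1.3]
gripper_width: 0.552
```

```bash
python3 t.py
```

```text
Tz -0.011 T [-0.14 -0.13 -0.01] F [ 0.2 -0.7 -1.3] yaw 49.04 e6 0.16
```

{"method": "drive_tool", "body": {"series": [{"x": 0,"y": 0,"z": 0,"ax": -0.2,"ay": 0,"az": 0}]}}

```text
time: 8.73
tool_pos: [0.5447, -0.3443, 0.0841]
tool_rot: [0.45, 0.545, 0.45, -0.545]
contact_force: [2.0, -1.8, -0.3]
gripper_width: 0.551
```

```bash
python3 t.py
```

```text
Tz -0.036 T [-0.19 -0.06 -0.04] F [ 2.  -1.8 -0.3] yaw 50.05 e6 0.15
```

{"method": "drive_tool", "body": {"series": [{"x": 0,"y": 0.01,"z": 0.01,"ax": -0.2,"ay": 0,"az": 0}]}}

```text
time: 8.82
tool_pos: [0.5448, -0.3444, 0.0841]
tool_rot: [0.454, 0.542, 0.455, -0.541]
contact_force: [0.7, 0.2, -0.2]
gripper_width: 0.553
```

```bash
python3 t.py
```

```text
Tz -0.018 T [-0.08 -0.06 -0.02] F [ 0.7  0.2 -0.2] yaw 51.06 e6 0.17
```

{"method": "drive_tool", "body": {"series": [{"x": 0,"y": 0,"z": 0,"ax": -0.2,"ay": 0,"az": 0}]}}

```text
time: 8.9
tool_pos: [0.5448, -0.3444, 0.0841]
tool_rot: [0.459, 0.538, 0.46, -0.537]
contact_force: [0.5, 0.0, -1.6]
gripper_width: 0.55
```

```bash
python3 t.py
```

```text
Tz -0.047 T [-0.05 -0.09 -0.05] F [ 0.5  0.  -1.6] yaw 52.06 e6 0.16
```

{"method": "drive_tool", "body": {"series": [{"x": 0,"y": 0,"z": 0,"ax": -0.2,"ay": 0,"az": 0}]}}

```text
time: 8.98
tool_pos: [0.5449, -0.3445, 0.0842]
tool_rot: [0.464, 0.533, 0.464, -0.533]
contact_force: [0.2, -0.7, -1.8]
gripper_width: 0.553
```

```bash
python3 t.py
```

```text
Tz -0.029 T [-0.06 -0.06 -0.03] F [ 0.2 -0.7 -1.8] yaw 53.06 e6 0.16
```

{"method": "drive_tool", "body": {"series": [{"x": 0.02,"y": 0,"z": 0,"ax": -0.2,"ay": 0,"az": 0}]}}

```text
time: 9.07
tool_pos: [0.545, -0.3446, 0.084]
tool_rot: [0.469, 0.529, 0.469, -0.529]
contact_force: [-0.1, 0.8, 2.1]
gripper_width: 0.551
```

```bash
python3 t.py
```

```text
Tz -0.031 T [ 0.04  0.01 -0.03] F [-0.1  0.8  2.1] yaw 54.06 e6 0.14
```

{"method": "drive_tool", "body": {"series": [{"x": 0,"y": 0,"z": 0,"ax": -0.2,"ay": 0,"az": 0}]}}

```text
time: 9.15
tool_pos: [0.5451, -0.3447, 0.084]
tool_rot: [0.473, 0.525, 0.473, -0.525]
contact_force: [1.0, 0.5, 0.3]
gripper_width: 0.548
```

```bash
python3 t.py
```

```text
Tz 0.006 T [ 0.03 -0.08  0.01] F [1.  0.5 0.3] yaw 55.06 e6 0.15
```

{"method": "drive_tool", "body": {"series": [{"x": 0,"y": 0,"z": 0,"ax": -0.2,"ay": 0,"az": 0}]}}

```text
time: 9.23
tool_pos: [0.5451, -0.3448, 0.084]
tool_rot: [0.478, 0.521, 0.478, -0.521]
contact_force: [0.6, -0.3, -0.1]
gripper_width: 0.554
```

```bash
python3 t.py
```

```text
Tz -0.01 T [-0.02 -0.13 -0.01] F [ 0.6 -0.3 -0.1] yaw 56.06 e6 0.15
```

{"method": "drive_tool", "body": {"series": [{"x": 0,"y": 0,"z": 0,"ax": -0.2,"ay": 0,"az": 0}]}}

```text
time: 9.32
tool_pos: [0.5451, -0.3448, 0.084]
tool_rot: [0.483, 0.517, 0.482, -0.517]
contact_force: [0.5, 0.5, 0.1]
gripper_width: 0.555
```

```bash
python3 t.py
```

```text
Tz -0.021 T [ 0.03 -0.12 -0.02] F [0.5 0.5 0.1] yaw 57.06 e6 0.15
```

{"method": "drive_tool", "body": {"series": [{"x": 0,"y": 0,"z": 0,"ax": -0.2,"ay": 0,"az": 0}]}}

```text
time: 9.4
tool_pos: [0.5452, -0.3448, 0.084]
tool_rot: [0.487, 0.513, 0.487, -0.513]
contact_force: [-0.4, 0.4, -0.1]
gripper_width: 0.554
```

```bash
python3 t.py
```

```text
Tz 0.024 T [-0.02 -0.13  0.02] F [-0.4  0.4 -0.1] yaw 58.06 e6 0.15
```

{"method": "drive_tool", "body": {"series": [{"x": 0,"y": 0,"z": 0,"ax": -0.2,"ay": 0,"az": 0}]}}

```text
time: 9.48
tool_pos: [0.5452, -0.3449, 0.084]
tool_rot: [0.492, 0.508, 0.491, -0.508]
contact_force: [1.4, -0.1, -0.5]
gripper_width: 0.552
```

```bash
python3 t.py
```

```text
Tz -0.005 T [-0.02 -0.21 -0.01] F [ 1.4 -0.1 -0.5] yaw 59.06 e6 0.14
```

{"method": "drive_tool", "body": {"series": [{"x": 0,"y": 0.01,"z": 0,"ax": -0.2,"ay": 0,"az": 0}]}}

```text
time: 9.57
tool_pos: [0.5453, -0.3449, 0.084]
tool_rot: [0.496, 0.504, 0.496, -0.504]
contact_force: [1.4, 0.6, 1.1]
gripper_width: 0.553
```

```bash
python3 t.py
```

```text
Tz -0.065 T [ 0.01 -0.07 -0.06] F [1.4 0.6 1.1] yaw 60.06 e6 0.14
```

{"method": "drive_tool", "body": {"series": [{"x": 0,"y": 0,"z": 0,"ax": -0.2,"ay": 0,"az": 0}]}}

```text
time: 9.65
tool_pos: [0.5454, -0.3449, 0.084]
tool_rot: [0.5, 0.5, 0.5, -0.5]
contact_force: [0.5, -0.2, 1.0]
gripper_width: 0.552
```

```bash
python3 t.py
```

```text
Tz -0.075 T [-0.06 -0.15 -0.08] F [ 0.5 -0.2  1. ] yaw 61.06 e6 0.14
```

{"method": "drive_tool", "body": {"series": [{"x": 0,"y": 0,"z": 0,"ax": -0.1,"ay": 0,"az": 0}]}}

```text
time: 9.73
tool_pos: [0.5454, -0.3449, 0.084]
tool_rot: [0.503, 0.498, 0.502, -0.498]
contact_force: [1.0, 0.1, 0.8]
gripper_width: 0.552
```

```bash
python3 t.py
```

```text
Tz -0.01 T [-0.03 -0.19 -0.01] F [1.  0.1 0.8] yaw 61.53 e6 -0.01
```

Noise; carry on.

{"method": "drive_tool", "body": {"series": [{"x": 0,"y": 0,"z": 0,"ax": -0.2,"ay": 0,"az": 0}]}}

```text
time: 9.82
tool_pos: [0.5454, -0.3449, 0.084]
tool_rot: [0.507, 0.493, 0.506, -0.493]
contact_force: [1.0, -0.9, -0.0]
gripper_width: 0.549
```

```bash
python3 t.py
```

```text
Tz -0.009 T [-0.04 -0.22 -0.01] F [ 1.  -0.9 -0. ] yaw 62.53 e6 0.19
```

{"method": "drive_tool", "body": {"series": [{"x": 0,"y": 0,"z": 0,"ax": -0.2,"ay": 0,"az": 0}]}}

```text
time: 9.9
tool_pos: [0.5455, -0.3449, 0.084]
tool_rot: [0.511, 0.489, 0.511, -0.489]
contact_force: [1.0, -0.2, 0.1]
gripper_width: 0.553
```

```bash
python3 t.py
```

```text
Tz -0.063 T [-0.06 -0.32 -0.06] F [ 1.  -0.2  0.1] yaw 63.55 e6 0.14
```

{"method": "drive_tool", "body": {"series": [{"x": 0,"y": 0.015,"z": 0,"ax": -0.2,"ay": 0,"az": 0}]}}

```text
time: 9.98
tool_pos: [0.5456, -0.3449, 0.084]
tool_rot: [0.515, 0.484, 0.515, -0.484]
contact_force: [0.5, 0.0, 1.5]
gripper_width: 0.551
```

```bash
python3 t.py
```

```text
Tz -0.029 T [-0.07 -0.1  -0.03] F [0.5 0.  1.5] yaw 64.55 e6 0.13
```

{"method": "drive_tool", "body": {"series": [{"x": 0,"y": 0,"z": 0,"ax": -0.2,"ay": 0,"az": 0}]}}

```text
time: 10.07
tool_pos: [0.5457, -0.3449, 0.084]
tool_rot: [0.52, 0.48, 0.519, -0.48]
contact_force: [1.3, -1.1, 1.4]
gripper_width: 0.557
```

```bash
python3 t.py
```

```text
Tz -0.032 T [-0.09 -0.23 -0.03] F [ 1.3 -1.1  1.4] yaw 65.56 e6 0.14
```

{"method": "drive_tool", "body": {"series": [{"x": 0,"y": 0,"z": 0,"ax": -0.2,"ay": 0,"az": 0}]}}

```text
time: 10.15
tool_pos: [0.5458, -0.3449, 0.084]
tool_rot: [0.524, 0.475, 0.523, -0.475]
contact_force: [1.5, -1.0, 0.2]
gripper_width: 0.555
```

```bash
python3 t.py
```

```text
Tz -0.049 T [-0.08 -0.3  -0.05] F [ 1.5 -1.   0.2] yaw 66.56 e6 0.13
```

{"method": "drive_tool", "body": {"series": [{"x": 0,"y": 0.015,"z": 0,"ax": -0.2,"ay": 0,"az": 0}]}}

```text
time: 10.23
tool_pos: [0.5459, -0.3448, 0.084]
tool_rot: [0.528, 0.471, 0.528, -0.471]
contact_force: [1.1, 0.0, 1.5]
gripper_width: 0.552
```

```bash
python3 t.py
```

```text
Tz -0.062 T [-0.06 -0.02 -0.06] F [1.1 0.  1.5] yaw 67.56 e6 0.13
```

{"method": "drive_tool", "body": {"series": [{"x": 0,"y": 0,"z": 0,"ax": -0.2,"ay": 0,"az": 0}]}}

```text
time: 10.32
tool_pos: [0.546, -0.3448, 0.084]
tool_rot: [0.532, 0.466, 0.532, -0.466]
contact_force: [1.2, -0.0, 1.4]
gripper_width: 0.553
```

```bash
python3 t.py
```

```text
Tz -0.091 T [-0.04 -0.12 -0.09] F [ 1.2 -0.   1.4] yaw 68.56 e6 0.14
```

{"method": "drive_tool", "body": {"series": [{"x": 0,"y": 0,"z": 0,"ax": -0.1,"ay": 0,"az": 0}]}}

```text
time: 10.4
tool_pos: [0.546, -0.3448, 0.084]
tool_rot: [0.534, 0.464, 0.534, -0.464]
contact_force: [0.3, -0.7, 2.7]
gripper_width: 0.552
```

```bash
python3 t.py
```

```text
Tz -0.111 T [-0.05 -0.08 -0.11] F [ 0.3 -0.7  2.7] yaw 69.03 e6 -0.01
```

{"method": "drive_tool", "body": {"series": [{"x": 0,"y": 0,"z": 0,"ax": 0,"ay": 0,"az": 0}]}}

```text
time: 10.48
tool_pos: [0.546, -0.3448, 0.084]
tool_rot: [0.534, 0.464, 0.534, -0.464]
contact_force: [0.1, -0.4, 2.1]
gripper_width: 0.554
```

```bash
python3 t.py
```

```text
Tz 0.021 T [-0.03 -0.08  0.02] F [ 0.1 -0.4  2.1] yaw 68.99 e6 -0.07
```

{"method": "drive_tool", "body": {"series": [{"x": 0,"y": 0,"z": 0,"ax": 0,"ay": 0,"az": 0}]}}

```text
time: 10.57
tool_pos: [0.546, -0.3448, 0.084]
tool_rot: [0.534, 0.464, 0.533, -0.464]
contact_force: [1.4, -0.4, 2.8]
gripper_width: 0.551
```

```bash
python3 t.py
```

```text
Tz -0.006 T [-0.07 -0.05 -0.01] F [ 1.4 -0.4  2.8] yaw 68.96 e6 0.0
```

Not blocked; continue in small steps.

{"method": "drive_tool", "body": {"series": [{"x": 0,"y": 0,"z": 0,"ax": -0.2,"ay": 0,"az": 0}]}}

```text
time: 10.65
tool_pos: [0.546, -0.3448, 0.084]
tool_rot: [0.538, 0.459, 0.538, -0.459]
contact_force: [0.7, -1.6, 2.6]
gripper_width: 0.556
```

```bash
python3 t.py
```

```text
Tz -0.078 T [-0.01 -0.1  -0.08] F [ 0.7 -1.6  2.6] yaw 70.0 e6 0.25
```

{"method": "drive_tool", "body": {"series": [{"x": -0.02,"y": 0,"z": 0,"ax": -0.1,"ay": 0,"az": 0}]}}

```text
time: 10.73
tool_pos: [0.5459, -0.3446, 0.084]
tool_rot: [0.54, 0.457, 0.54, -0.457]
contact_force: [1.9, -0.9, -0.5]
gripper_width: 0.552
```

```bash
python3 t.py
```

```text
Tz -0.005 T [-0.11 -0.29 -0.  ] F [ 1.9 -0.9 -0.5] yaw 70.53 e6 0.02
```

{"method": "drive_tool", "body": {"series": [{"x": 0,"y": 0.015,"z": 0,"ax": -0.2,"ay": 0,"az": 0}]}}

```text
time: 10.82
tool_pos: [0.5461, -0.3445, 0.084]
tool_rot: [0.544, 0.452, 0.544, -0.452]
contact_force: [0.5, 0.0, 1.5]
gripper_width: 0.55
```

```bash
python3 t.py
```

```text
Tz -0.056 T [ 0.01  0.01 -0.06] F [0.5 0.  1.5] yaw 71.53 e6 0.19
```

{"method": "drive_tool", "body": {"series": [{"x": 0,"y": 0,"z": 0,"ax": -0.2,"ay": 0,"az": 0}]}}

```text
time: 10.9
tool_pos: [0.5461, -0.3445, 0.084]
tool_rot: [0.548, 0.447, 0.548, -0.447]
contact_force: [1.2, -0.1, 0.5]
gripper_width: 0.552
```

```bash
python3 t.py
```

```text
Tz -0.066 T [-0.05 -0.06 -0.07] F [ 1.2 -0.1  0.5] yaw 72.55 e6 0.16
```

{"method": "drive_tool", "body": {"series": [{"x": 0,"y": 0,"z": 0,"ax": -0.2,"ay": 0,"az": 0}]}}

```text
time: 10.98
tool_pos: [0.5461, -0.3445, 0.084]
tool_rot: [0.551, 0.442, 0.552, -0.442]
contact_force: [1.5, -0.6, 0.4]
gripper_width: 0.553
```

```bash
python3 t.py
```

```text
Tz -0.021 T [-0.01 -0.12 -0.02] F [ 1.5 -0.6  0.4] yaw 73.56 e6 0.15
```

{"method": "drive_tool", "body": {"series": [{"x": 0,"y": 0,"z": 0,"ax": -0.2,"ay": 0,"az": 0}]}}

```text
time: 11.07
tool_pos: [0.5462, -0.3445, 0.084]
tool_rot: [0.555, 0.438, 0.556, -0.437]
contact_force: [1.1, 0.7, 1.0]
gripper_width: 0.555
```

```bash
python3 t.py
```

```text
Tz 0.033 T [-0.05 -0.08  0.03] F [1.1 0.7 1. ] yaw 74.56 e6 0.15
```

{"method": "drive_tool", "body": {"series": [{"x": 0,"y": 0.01,"z": 0,"ax": -0.2,"ay": 0,"az": 0}]}}

```text
time: 11.15
tool_pos: [0.5463, -0.3444, 0.084]
tool_rot: [0.559, 0.433, 0.56, -0.433]
contact_force: [0.2, -0.5, 1.2]
gripper_width: 0.553
```

```bash
python3 t.py
```

```text
Tz 0.01 T [-0.05  0.01  0.01] F [ 0.2 -0.5  1.2] yaw 75.56 e6 0.15
```

{"method": "drive_tool", "body": {"series": [{"x": 0,"y": 0,"z": 0,"ax": -0.2,"ay": 0,"az": 0}]}}

```text
time: 11.23
tool_pos: [0.5463, -0.3444, 0.084]
tool_rot: [0.563, 0.428, 0.563, -0.428]
contact_force: [0.3, 0.6, -0.3]
gripper_width: 0.551
```

```bash
python3 t.py
```

```text
Tz -0.038 T [-0.06  0.   -0.04] F [ 0.3  0.6 -0.3] yaw 76.56 e6 0.16
```

{"method": "drive_tool", "body": {"series": [{"x": 0,"y": 0,"z": 0,"ax": -0.2,"ay": 0,"az": 0}]}}

```text
time: 11.32
tool_pos: [0.5464, -0.3445, 0.084]
tool_rot: [0.567, 0.423, 0.567, -0.423]
contact_force: [0.5, 1.0, 0.6]
gripper_width: 0.556
```

```bash
python3 look.py 9; python3 t.py
```

```text
11.3667 [ 0.5464 -0.3444  0.084 ] [ 0.026 -0.025  0.008] [ 0.33  1.06 -0.33] [ -0.1 -43.7 -33.7  -0.1   0.1  -0.1] w 0.555 yaz 16.5 tilt [-0.0004  0.0004] j6 -0.967
11.4167 [ 0.5464 -0.3444  0.084 ] [-0.008 -0.056 -0.029] [ 0.58  0.73 -1.05] [ -0.1 -43.8 -33.8  -0.1   0.   -0.1] w 0.552 yaz 16.5 tilt [-0.0004  0.0004] j6 -0.966
Tz -0.029 T [-0.01 -0.06 -0.03] F [ 0.6  0.7 -1.1] yaw 77.5 e6 -0.1
```

View pics/st9.png

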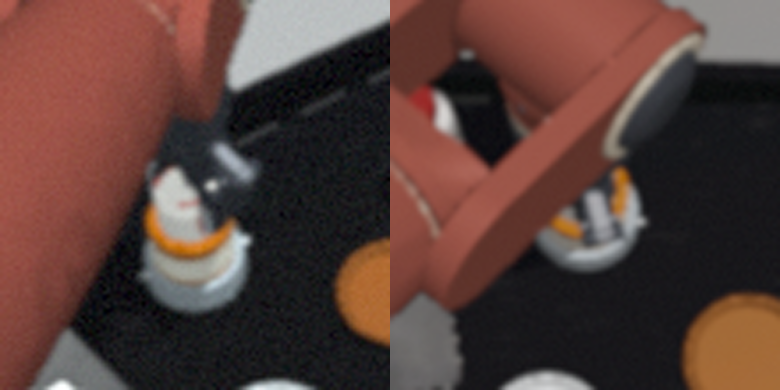

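{"method": "drive_tool", "body": {"series": [{"x": 0,"y": 0,"z": 0,"ax": -0.2,"ay": 0,"az": 0}]}}

```text
time: 11.5
tool_pos: [0.5465, -0.3444, 0.084]
tool_rot: [0.57, 0.418, 0.57, -0.418]
contact_force: [1.0, 0.2, -1.4]
gripper_width: 0.553
```

```bash
python3 t.py
```

```text
Tz 0.022 T [ 0.1  -0.18  0.02] F [ 1.   0.2 -1.4] yaw 78.49 e6 0.24
```

{"method": "drive_tool", "body": {"series": [{"x": 0.01,"y": 0,"z": 0,"ax": -0.15,"ay": 0,"az": 0}]}}

```text
time: 11.58
tool_pos: [0.5467, -0.3444, 0.084]
tool_rot: [0.573, 0.414, 0.573, -0.414]
contact_force: [0.7, 0.9, 1.2]
gripper_width: 0.551
```

```bash
python3 t.py
```

```text
Tz -0.159 T [ 0.17 -0.08 -0.16] F [0.7 0.9 1.2] yaw 79.28 e6 -0.03
```

Torque jumped to −0.16; hold and read again.

{"method": "drive_tool", "body": {"series": [{"x": 0,"y": 0,"z": 0,"ax": 0,"ay": 0,"az": 0}]}}

```text
time: 11.67
tool_pos: [0.5466, -0.3444, 0.084]
tool_rot: [0.573, 0.415, 0.573, -0.414]
contact_force: [-0.2, 0.5, 0.4]
gripper_width: 0.548
```

```bash
python3 t.py
```

```text
Tz -0.111 T [ 0.13 -0.11 -0.11] F [-0.2  0.5  0.4] yaw 79.24 e6 -0.2
```

{"method": "drive_tool", "body": {"series": [{"x": 0,"y": 0,"z": 0,"ax": -0.06,"ay": 0,"az": 0},{"x": 0,"y": 0,"z": 0,"ax": -0.06,"ay": 0,"az": 0}]}}

```text
time: 11.83
tool_pos: [0.5466, -0.3444, 0.084]
tool_rot: [0.574, 0.413, 0.574, -0.413]
contact_force: [0.9, 1.9, -0.5]
gripper_width: 0.554
```

```bash
python3 t.py
```

```text
Tz -0.234 T [ 0.28 -0.12 -0.23] F [ 0.9  1.9 -0.5] yaw 79.51 e6 -0.19
```

{"method": "drive_tool", "body": {"series": [{"x": 0,"y": 0,"z": 0,"ax": 0.4,"ay": 0,"az": 0},{"x": 0,"y": 0,"z": 0,"ax": 0.85,"ay": 0,"az": 0},{"x": 0,"y": 0,"z": 0,"ax": 0.85,"ay": 0,"az": 0}]}}

```text
time: 12.08
tool_pos: [0.5464, -0.3447, 0.084]
tool_rot: [0.558, 0.434, 0.558, -0.434]
contact_force: [0.9, 0.3, -0.0]
gripper_width: 0.554
```

```bash
python3 st.py
```

```text
12.08 [ 0.5464 -0.3447  0.084 ] T [ 0.017 -0.022 -0.005] F [ 0.9   0.29 -0.05] Ftool [ 0.05  0.94 -0.06] Ttool [0.005 0.011 0.026] w 0.554 yaz 14.24 tilt [-0.0004 -0.0003] [ -0.  -43.7 -33.7  -0.    0.    0.3] j6 -0.926
```

Unloaded. Lift gently first.

{"method": "drive_tool", "body": {"series": [{"x": -0.06,"y": 0,"z": 0,"ax": 0,"ay": 0,"az": 0},{"x": -0.12,"y": 0,"z": 0,"ax": 0,"ay": 0,"az": 0}]}}

```text
time: 12.25
tool_pos: [0.5463, -0.3445, 0.0867]
tool_rot: [0.558, 0.434, 0.559, -0.434]
contact_force: [0.9, 0.0, -1.1]
gripper_width: 0.551
```

```bash
python3 st.py
```

```text
12.25 [ 0.5463 -0.3445  0.0867] T [-0.01  -0.023 -0.038] F [ 0.85  0.   -1.08] Ftool [1.08 0.83 0.21] Ttool [ 0.038 -0.015  0.02 ] w 0.551 yaz 14.31 tilt [-0.0008  0.0003] [ -0.  -44.1 -34.3  -0.   -0.   -0. ] j6 -0.927
```

{"method": "drive_tool", "body": {"series": [{"x": -0.2,"y": 0,"z": 0,"ax": 0,"ay": 0,"az": 0},{"x": -0.4,"y": 0,"z": 0,"ax": 0,"ay": 0,"az": 0},{"x": -0.6,"y": 0,"z": 0,"ax": 0,"ay": 0,"az": 0}]}}

```text
time: 12.5
tool_pos: [0.5466, -0.3447, 0.1027]
tool_rot: [0.558, 0.434, 0.558, -0.434]
contact_force: [0.5, 0.2, 0.4]
gripper_width: 0.556
```

```bash
python3 st.py
```

```text
12.5 [ 0.5466 -0.3447  0.1027] T [-0.025 -0.029 -0.053] F [0.54 0.25 0.43] Ftool [-0.43  0.58 -0.11] Ttool [ 0.053 -0.032  0.022] w 0.556 yaz 14.27 tilt [ 0.0001 -0.0003] [  0.  -43.3 -34.4  -0.   -0.1  -0. ] j6 -0.927
```

{"method": "drive_tool", "body": {"series": [{"x": -0.4,"y": 0,"z": 0,"ax": 0,"ay": 0,"az": 0},{"x": -0.9,"y": 0,"z": 0,"ax": 0,"ay": 0,"az": 0},{"x": -1.4,"y": 0,"z": 0,"ax": 0,"ay": 0,"az": 0},{"x": -1.8,"y": 0,"z": 0,"ax": 0,"ay": 0,"az": 0},{"x": -1.8,"y": 0,"z": 0,"ax": 0,"ay": 0,"az": 0}]}}

```text
time: 12.92
tool_pos: [0.5482, -0.3459, 0.1515]
tool_rot: [0.56, 0.434, 0.556, -0.434]
contact_force: [0.6, -0.2, -0.6]
gripper_width: 0.547
```

```bash
python3 look.py 10;python3 - <<'E'
from plan import *
s=sensors.state();P=s['tool_pos'];R=R0()
d=np.array([.377,-.3187]); yaz=14.2
mid=np.array([.50,-.336,P[2]])
a=P;b=np.array([*d,P[2]-.035])
n=5
P,R=rows(P,R,[(a+(b-a)*i/n,yaz) for i in range(1,n+1)])
E
```

```text
12.9667 [ 0.5477 -0.3455  0.1499] [-0.031  0.008 -0.054] [-0.42 -0.26 -0.83] [  0.  -43.6 -36.3   0.    0.   -0. ] w 0.553 yaz 14.26 tilt [ 0.0015 -0.0012] j6 -0.926
13.0167 [ 0.547  -0.3449  0.1483] [ 0.042 -0.008  0.007] [ 0.51  0.63 -0.87] [  0.  -44.2 -36.9  -0.   -0.   -0. ] w 0.552 yaz 14.26 tilt [ 0.0015 -0.0012] j6 -0.926
{'x': 0.28, 'y': -1.27, 'z': -0.54, 'ax': 0.01, 'ay': 0.02, 'az': -0.01}
{'x': 0.56, 'y': -2.53, 'z': -1.08, 'ax': 0.01, 'ay': 0.02, 'az': -0.01}
{'x': 0.83, 'y': -3.8, 'z': -1.62, 'ax': 0.01, 'ay': 0.02, 'az': -0.01}
{'x': 1.11, 'y': -5.07, 'z': -2.16, 'ax': 0.01, 'ay': 0.02, 'az': -0.01}
{'x': 1.39, 'y': -6.33, 'z': -2.69, 'ax': 0.01, 'ay': 0.02, 'az': -0.01}
```

View pics/st10.png

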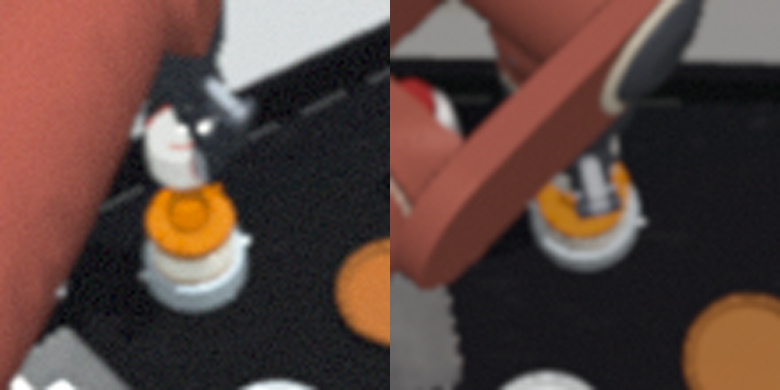

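{"method": "drive_tool", "body": {"series": [{"x": 0,"y": -1.1,"z": -0.47,"ax": 0,"ay": 0,"az": 0},{"x": 0,"y": -2.3,"z": -0.98,"ax": 0,"ay": 0,"az": 0},{"x": 0,"y": -3.6,"z": -1.53,"ax": 0,"ay": 0,"az": 0},{"x": 0.3,"y": -4.9,"z": -2.08,"ax": 0,"ay": 0,"az": 0},{"x": 0.6,"y": -6.1,"z": -2.59,"ax": 0,"ay": 0,"az": 0}]}}

```text
time: 13.43
tool_pos: [0.381, -0.3187, 0.1311]
tool_rot: [0.558, 0.434, 0.559, -0.434]
contact_force: [-0.3, -1.1, -1.0]
gripper_width: 0.554
```

{"method": "drive_tool", "body": {"series": [{"x": 0.8,"y": 0,"z": 0,"ax": 0,"ay": 0,"az": 0},{"x": 1.3,"y": 0,"z": 0,"ax": 0,"ay": 0,"az": 0},{"x": 1.3,"y": 0,"z": 0,"ax": 0,"ay": 0,"az": 0},{"x": 1.3,"y": 0,"z": 0,"ax": 0,"ay": 0,"az": 0}]}}

```text
time: 13.77
tool_pos: [0.3827, -0.3188, 0.0984]
tool_rot: [0.557, 0.434, 0.559, -0.434]
contact_force: [-0.1, 0.5, -1.0]
gripper_width: 0.553
```

{"method": "drive_tool", "body": {"series": [{"x": 0,"y": 0,"z": 0,"ax": 0,"ay": 0,"az": 0},{"x": 0,"y": 0,"z": 0,"ax": 0,"ay": 0,"az": 0}]}}

```text
time: 13.93
tool_pos: [0.384, -0.3201, 0.1006]
tool_rot: [0.559, 0.434, 0.558, -0.434]
contact_force: [-0.1, 0.1, -0.9]
gripper_width: 0.551
```

```bash
sed -i 's/^x=cv2.*$/x=cv2.resize(a[150:280,175:305],(390,390),interpolation=cv2.INTER_CUBIC);y=cv2.resize(b[130:260,165:295],(390,390),interpolation=cv2.INTER_CUBIC)/' look.py; python3 look.py 11
python3 - <<'E'
from plan import *
s=sensors.state();P=s['tool_pos'];R=R0();rows(P,Rt(14.3),[((.377,-.3187,.0145),14.3)])
E
```

```text
13.9833 [ 0.3839 -0.3201  0.1006] [-0.012  0.034 -0.001] [-0.01  0.22 -0.75] [ -0.  -28.5 -34.3  -0.    0.   -0. ] w 0.551 yaz 14.3 tilt [ 0.001  -0.0011] j6 -1.094
14.0333 [ 0.3838 -0.32    0.1005] [-0.027  0.007  0.027] [ 1.11 -0.27 -0.53] [ -0.  -28.6 -34.4  -0.    0.   -0. ] w 0.551 yaz 14.3 tilt [ 0.001  -0.0011] j6 -1.094
{'x': 3.44, 'y': -0.25, 'z': -0.12, 'ax': 0.0, 'ay': 0.0, 'az': 0.0}
```

View pics/st11.png

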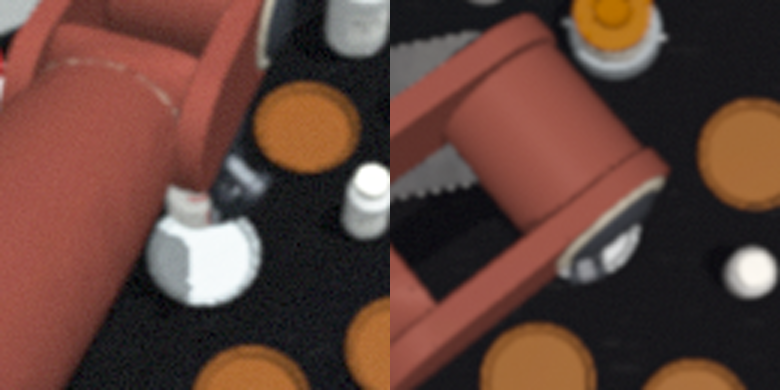

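{"method": "drive_tool", "body": {"series": [{"x": 1.0,"y": -0.12,"z": -0.06,"ax": 0,"ay": 0,"az": 0},{"x": 2.0,"y": -0.25,"z": -0.12,"ax": 0,"ay": 0,"az": 0},{"x": 2.8,"y": -0.25,"z": -0.12,"ax": 0,"ay": 0,"az": 0},{"x": 3.2,"y": -0.25,"z": -0.12,"ax": 0,"ay": 0,"az": 0}]}}

```text
time: 14.37
tool_pos: [0.3751, -0.3169, 0.0173]
tool_rot: [0.557, 0.434, 0.559, -0.434]
contact_force: [-1.2, 1.0, -1.7]
gripper_width: 0.555
```

{"method": "drive_tool", "body": {"series": [{"x": 0,"y": 0,"z": 0,"ax": 0,"ay": 0,"az": 0},{"x": 0,"y": 0,"z": 0,"ax": 0,"ay": 0,"az": 0},{"x": 0,"y": 0,"z": 0,"ax": 0,"ay": 0,"az": 0}]}}

```text
time: 14.62
tool_pos: [0.3771, -0.3191, 0.0212]
tool_rot: [0.559, 0.434, 0.557, -0.434]
contact_force: [-0.5, -1.1, -0.2]
gripper_width: 0.554
```

```bash
python3 look.py 12; python3 st.py
```

```text
14.6667 [ 0.3772 -0.3192  0.0214] [-0.014  0.013  0.011] [ 0.26 -0.34 -0.55] [  0.  -29.6 -30.8  -0.    0.   -0. ] w 0.551 yaz 14.26 tilt [ 0.0022 -0.0025] j6 -1.102
14.7167 [ 0.3771 -0.3192  0.0214] [ 0.046  0.004 -0.008] [ 0.17 -0.27  0.13] [  0.  -29.8 -31.1  -0.    0.   -0. ] w 0.551 yaz 14.26 tilt [ 0.0022 -0.0025] j6 -1.102
14.72 [ 0.3771 -0.3192  0.0214] T [ 0.046  0.004 -0.008] F [ 0.17 -0.27  0.13] Ftool [-0.12  0.1   0.31] Ttool [0.008 0.046 0.007] w 0.551 yaz 14.26 tilt [ 0.0022 -0.0025] [  0.  -29.8 -31.1  -0.    0.   -0. ] j6 -1.102
```

View pics/st12.png

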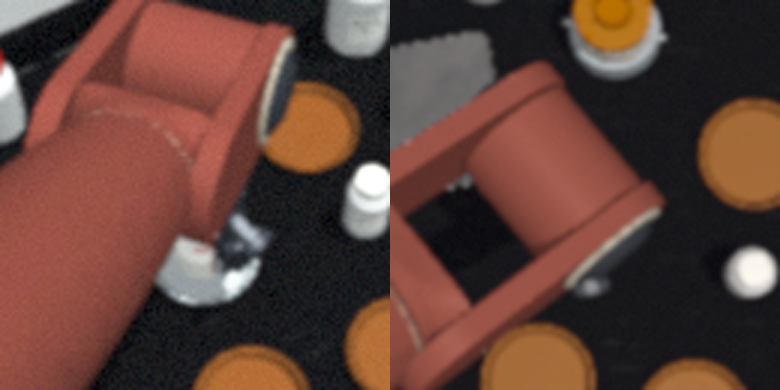

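{"method": "drive_tool", "body": {"series": [{"x": 0.15,"y": 0,"z": 0,"ax": 0,"ay": 0,"az": 0},{"x": 0.3,"y": 0,"z": 0,"ax": 0,"ay": 0,"az": 0},{"x": 0.32,"y": 0,"z": 0,"ax": 0,"ay": 0,"az": 0},{"x": 0.32,"y": 0,"z": 0,"ax": 0,"ay": 0,"az": 0}]}}

```text
time: 15.05
tool_pos: [0.376, -0.318, 0.0115]
tool_rot: [0.558, 0.434, 0.558, -0.434]
contact_force: [0.0, 0.1, -0.9]
gripper_width: 0.55
```

{"method": "drive_tool", "body": {"series": [{"x": 0.05,"y": 0,"z": 0,"ax": 0,"ay": 0,"az": 0},{"x": 0.05,"y": 0,"z": 0,"ax": 0,"ay": 0,"az": 0}]}}

```text
time: 15.22
tool_pos: [0.3761, -0.3182, 0.0114]
tool_rot: [0.558, 0.434, 0.558, -0.434]
contact_force: [-3.3, 3.3, 8.6]
gripper_width: 0.554
```

{"method": "drive_tool", "body": {"series": [{"x": -0.03,"y": 0,"z": 0,"ax": 0,"ay": 0,"az": 0},{"x": -0.03,"y": 0,"z": 0,"ax": 0,"ay": 0,"az": 0}]}}

```text
time: 15.38
tool_pos: [0.3763, -0.3183, 0.0115]
tool_rot: [0.558, 0.434, 0.558, -0.434]
contact_force: [-0.3, 0.3, 2.8]
gripper_width: 0.551
```

{"method": "drive_tool", "body": {"series": [{"x": 0,"y": 0,"z": 0,"ax": 0,"ay": 0,"az": 0},{"x": 0,"y": 0,"z": 0,"ax": 0,"ay": 0,"az": 0},{"x": 0,"y": 0,"z": 0,"ax": 0,"ay": 0,"az": 0}], "hand": 0.64}}

```text
time: 15.63
tool_pos: [0.3758, -0.3178, 0.0106]
tool_rot: [0.558, 0.434, 0.558, -0.434]
contact_force: [0.5, -0.8, 0.0]
gripper_width: 0.64
```

{"method": "drive_tool", "body": {"series": [{"x": 0,"y": 0,"z": 0,"ax": 0,"ay": 0,"az": 0},{"x": 0,"y": 0,"z": 0,"ax": 0,"ay": 0,"az": 0},{"x": 0,"y": 0,"z": 0,"ax": 0,"ay": 0,"az": 0}], "hand": 0.85}}

```text
time: 15.88
tool_pos: [0.3761, -0.3181, 0.0111]
tool_rot: [0.558, 0.434, 0.558, -0.434]
contact_force: [-0.6, -0.9, 0.6]
gripper_width: 0.85
```

```bash
python3 look.py 13; python3 st.py
```

```text
15.9333 [ 0.3761 -0.3181  0.0111] [-0.067 -0.014  0.038] [-0.43  0.23  0.12] [  0.  -29.9 -30.4  -0.    0.   -0. ] w 0.849 yaz 14.26 tilt [ 0.0002 -0.0002] j6 -1.102
15.9833 [ 0.3761 -0.3181  0.0112] [-0.019  0.035  0.045] [ 0.04 -1.26 -1.07] [  0.  -30.  -30.4  -0.    0.   -0. ] w 0.855 yaz 14.26 tilt [ 0.0002 -0.0002] j6 -1.102
15.98 [ 0.3761 -0.3181  0.0112] T [-0.019  0.035  0.045] F [ 0.04 -1.26 -1.07] Ftool [ 1.07 -0.27  1.24] Ttool [-0.045 -0.01  -0.039] w 0.855 yaz 14.26 tilt [ 0.0002 -0.0002] [  0.  -30.  -30.4  -0.    0.   -0. ] j6 -1.102
```

View pics/st13.png

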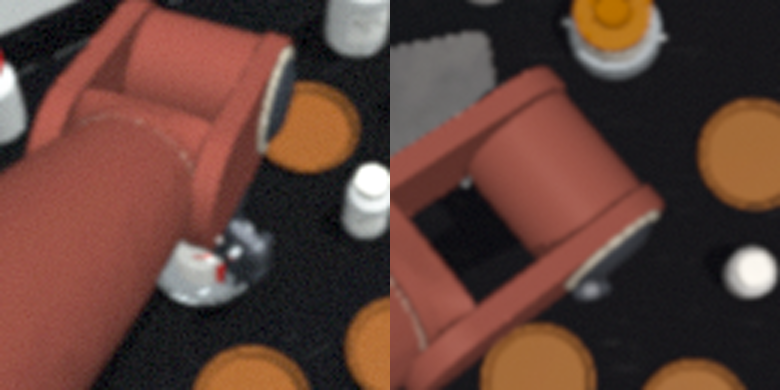

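Tab is out again and the fingers are free. Raise straight up.

{"method": "drive_tool", "body": {"series": [{"x": -0.3,"y": 0,"z": 0,"ax": 0,"ay": 0,"az": 0},{"x": -0.9,"y": 0,"z": 0,"ax": 0,"ay": 0,"az": 0},{"x": -2,"y": 0,"z": 0,"ax": 0,"ay": 0,"az": 0},{"x": -3.3,"y": 0,"z": 0,"ax": 0,"ay": 0,"az": 0},{"x": -4.6,"y": 0,"z": 0,"ax": 0,"ay": 0,"az": 0}]}}

```text
time: 16.4
tool_pos: [0.3756, -0.3175, 0.1273]
tool_rot: [0.558, 0.434, 0.559, -0.434]
contact_force: [-0.1, -0.9, -0.0]
gripper_width: 0.849
```

{"method": "drive_tool", "body": {"series": [{"x": -1.2,"y": 0,"z": 0,"ax": 0,"ay": 0,"az": 0},{"x": -2.4,"y": 0,"z": 0,"ax": 0,"ay": 0,"az": 0},{"x": -3.2,"y": 0,"z": 0,"ax": 0,"ay": 0,"az": 0},{"x": -3.2,"y": 0,"z": 0,"ax": 0,"ay": 0,"az": 0}]}}

```text
time: 16.73
tool_pos: [0.3781, -0.3203, 0.213]
tool_rot: [0.562, 0.433, 0.554, -0.435]
contact_force: [0.9, -0.7, 1.1]
gripper_width: 0.853
```

```bash
python3 look.py 14; python3 st.py; python3 -c "
import cv2
cv2.imwrite('pics/f14.png',cv2.resize(cv2.hconcat([cv2.imread('pics/s14.png'),cv2.imread('pics/t14.png')]),(800,300),interpolation=cv2.INTER_AREA))"
```

```text
16.7833 [ 0.3772 -0.3193  0.2099] [ 0.018 -0.055  0.038] [-0.33 -0.03 -0.68] [  0.  -26.8 -38.1   0.    0.1   0. ] w 0.852 yaz 14.26 tilt [ 0.0016 -0.0019] j6 -1.102
16.8333 [ 0.3763 -0.3184  0.2073] [ 0.01   0.007 -0.018] [ 0.22 -0.   -0.48] [  0.  -27.2 -38.7   0.   -0.   -0. ] w 0.846 yaz 14.26 tilt [ 0.0016 -0.0019] j6 -1.102
16.83 [ 0.3763 -0.3184  0.2073] T [ 0.01   0.007 -0.018] F [ 0.22 -0.   -0.48] Ftool [0.48 0.21 0.05] Ttool [ 0.018  0.012 -0.004] w 0.846 yaz 14.26 tilt [ 0.0016 -0.0019] [  0.  -27.2 -38.7   0.   -0.   -0. ] j6 -1.102
```

View pics/st14.png

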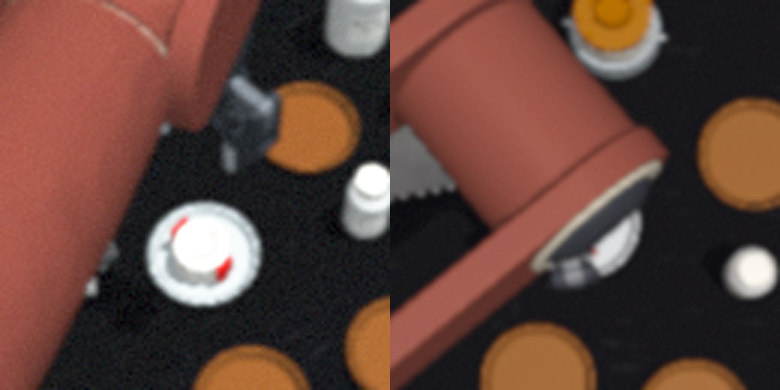

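View pics/f14.png

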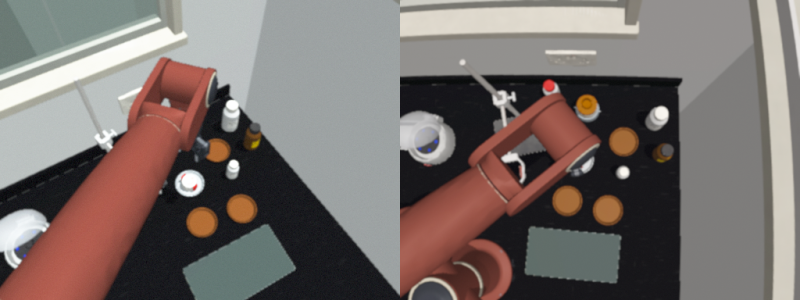

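The cap stands upright in the centre of the steel dish in the side view (about pixel (200,248) of the crop). The jar is open, the bottles are in their places, and the gripper is clear.

```bash
python3 -c "
from plant import workorder
print(workorder.job_done())"
```

```text
the job is handed in; nothing more can be done
None
```

The cap is off the amber jar and stands upright, rim down, in the middle of the steel dish. I handed the job in at about 17 s of the 67 s allowed.

- **Turning:** I squeezed both tabs and turned the cap anticlockwise. It met its stop at about 79 degrees. The torque rose to about 0.16 N m there, and a small step to confirm the stop took it to about 0.23 N m. Both are above the 0.1 N m that means blocked. I then eased back about 4 degrees and the torque dropped to about zero.
- **Lifting:** The cap came straight up with only about 1 N on the wrist, roughly its own weight.
- **Setting down:** It touched the dish floor with a brief 8.6 N. I eased that off before opening the fingers.
- **Last checks:** The final pictures show the cap upright in the dish with its tabs out again, and the bottles standing where they were. The gripper had risen about 20 cm clear, with about zero force at the wrist.

The two cameras disagreed by 3–5 mm on the cap and dish positions. I used values near the average, and small sideways forces while gripping let me correct the rest. No picture was taken after hand-in.

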